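# Latch the tester's end cover shut

### The job

The end cover of the lamp tester's housing is standing off its rubber gasket. Put the wire loop of the draw latch over the keeper hook on the cover and tuck its bar under the hook's lip, easing it down and back rather than forcing it, then push the lever down over centre (push, do not grip it) until it snaps shut and lies fully home, so that the latch holds the cover pulled in. Press by feel, never hard, and leave the other things on the housing and the bench where they are.

Things in the scene. Friction and masses are not known exactly. Their poses are not given: they have to be found in the camera images.
- housing: The grey tester housing, 260 mm long with its cover (along its x), 200 mm wide, fixed to the bench, with a draw latch on its flat top. Origin: centre of the underside; x runs from the latch's lever to the keeper hook (roughly away from the robot), y across, z up. The top (deck) is 90 mm above the bench.
- lever (a joint): Steel latch lever, rad: 0 = shut, handle flat along the housing's -x; grows as the handle swings up about the housing's y; 1.57 = upright, 1.8 = stop. Friction keeps it where it is left. Loop hooked and just taut: about 1.1. From there it draws the cover in, needs 3 to 6 N near the handle's end, passes dead centre at about 0.25, then snaps to 0 by itself.
- loop (a joint): Wire loop against the lever, rad: 0 = as when hooked and shut; larger = loop end swung up; 1.8 = stop. A weak spring (under 1 N at the bar) lifts the loop to that stop: let go before it is under the lip, it springs up. Loop's rise above level = this value - lever value - 0.05.
- cover (a joint): How far the end cover is pulled in towards the housing, m: 0 = standing off, about 0.004 when latched. A stiff gasket spring (18 N per mm) pushes it back to 0.
- lever_hinge (a point): Middle of the lever's hinge pin, 18 mm above the deck; axes as the housing's when shut, turning with the lever. The loop is hinged on the lever 18 mm from this pin, on the handle's side, 0.14 rad off the handle's line (below it when shut).
- lever_tip (a point): Point on the handle's upper face near its end, 75 mm from the lever hinge. The handle is a plate 26 mm wide, 6 mm thick, from 18 to 80 mm from the hinge; its upper face lies 4 mm above the hinge's line, the last 10 mm bent up 3 to 5 mm more.
- loop_bar (a point): Middle of the loop's end bar, the 6 mm round cross bar that hooks on the keeper. The bar lies along the housing's y; the loop is 48 mm wide overall, its side wires at y +-21 mm; bar to loop hinge 83.6 mm.
- tab (a point): Grip point of the black rubber thumb tab on the loop's end, square to the loop's plane: 8 mm thick (along the loop), 18 mm wide (along housing y), top 10 mm above this point, which is 27 mm above (square to the loop) and 7.5 mm beyond the bar's middle. Pinched across its 18 mm width from above, it can pivot between the fingers as the loop turns.
- keeper (a point): Seat of the bar in the cover's hook: the bar's middle when hooked; 11.2 mm above the deck, 70 mm along x from the lever hinge (cover off). Housing axes. Stem face 3 mm to -x, 30 mm wide. Lip 13 mm wide, ends 1.5 mm to +x, top 8.6 mm up. Bring the bar down at least 4.5 mm to +x until it touches the plate (its middle then 2.2 mm below this point), then draw it to -x under the lip (2 mm play).
- capnut: Brass domed nut, 26 mm across, loose on the deck beside the latch. Leave alone. Origin under its centre.
- shim: Aluminium block 45 x 25 x 10 mm, loose on the deck beside the latch. Leave alone.
- level: Black laser level, 180 x 45 x 32 mm, loose on the bench. Leave alone.
- driver: Screwdriver lying on the bench. Leave alone.
- spanner: Spanner lying on the bench. Leave alone.
- mug: White mug, 80 mm across, 92 mm tall. Leave alone.
- spray: Aluminium can, 56 mm across, 160 mm tall. Leave alone.

How it is judged (in metres and radians):
On the way:
1. the loop's bar lies under the keeper's lip while the lever is still up (x of loop_bar in the frame of keeper between -0.003 and 0.003 m and z of loop_bar in the frame of keeper between -0.005 and 0.004 m and value of joint lever above 0.85 rad), for 0.2 s.
At the end, for the whole second after the job is handed in: The lever is shut (within 0.06 rad of its stop), the loop's bar is seated in the keeper (within 3 mm along and 4 to 5 mm in height), and the latch holds the cover pulled in by more than 3 mm (value of joint lever below 0.06 rad and value of joint cover above 0.003 m and x of loop_bar in the frame of keeper between -0.003 and 0.003 m and z of loop_bar in the frame of keeper between -0.005 and 0.004 m); the robot touches nothing.
It fails at once if the loop is forced against the keeper or cover with more than 40 N while the lever is still up (above 1.0 rad) (value of joint lever above 1 rad and contact force between loop and cover above 40 N).
It fails at once if the lever is pressed or gripped with more than 40 N (contact force between the fingers and lever_c0 above 40 N or contact force between the fingers and lever_c1 above 40 N).
It fails at once if the fingers or arm press on the housing with more than 25 N (contact force between any of the fingers, the arm and housing_c0 above 25 N).
It fails at once if a bystander is shifted by more than 15 mm (distance of any of capnut, shim, level, driver, spanner, mug, spray from where it was at the start of the episode above 0.015 m).
It also fails if it takes over 48 s, if anything falls off the work surface, if the arm or the gripper's body presses on something with over 40 N, if the wrist force passes 120 N, or if a joint passes its speed limit or range.

### The arm

A 7-joint arm with a two-finger parallel gripper is mounted at the origin on the work surface. World frame = base frame: x ahead of the robot, y to its left, z up, the work surface at z = 0. Lengths are in mm, angles in rad, forces in N, time in s.
With the tool pointing down it reaches from about 400 to 925 mm from the base axis. Payload 5.6 kg.
Tool frame: the origin (TCP) lies at the very end of the fingers, on their centre line; the grasp point (between the pads) lies 19 mm behind it; z points along the fingers, y is the direction in which the jaws open and shut (so a half turn about z gives the same grasp; the last joint's range is limited). The gripper opens to 85 mm and grips with 20 to 120 N. Pads are 22 mm wide; open, the fingers measure 114 mm over their backs; the gripper's body (76 mm by 85 mm) begins 54 mm behind the grasp point. The pads swing forward as they close: fully open they stand 13 mm farther back than shut.
Start: joints at [1.131, 0.468, -0.012, 1.603, 0.006, 1.071, -0.056], TCP at [251.166, -599.52, 231.29] pointing down, gripper open.
Joint ranges: [-2.53, 2.53], [-0.31, 2.02], [-1.57, 1.55], [0.28, 2.44], [-1.29, 4.43], [0.15, 1.84], [-2.92, 2.92]. Speed limits (rad/s): [2.57, 2.57, 3.14, 3.14, 3.14, 3.14, 3.14].

### API

Orientations are given as a rotation vector (axis times angle).
In Python, from cell import robot gives the robot as it stands.
- The arm moves only by the tool jog_arm, never from a script. Its argument "deltas" is a list of rows, each a list of 6 numbers: the shift along the tool's x, y, z in m, then the turn, a rotation vector about the tool's x, y, z in rad. A call has exactly 10 rows; each row is the pose to reach, as a shift and turn from the pose commanded when the call began, along the tool's axes at that moment; what a row does not reach only later rows make up. A row lasts 1/8 s, in which the tool goes at most 62.5 mm and 10.7 degrees, less where a joint would pass 70% of its speed; a pose out of reach is approached as far as the arm can. A call with a gripper value outside its range is refused whole. "hand" is the opening, from 0 (shut) to 1 (fully open), set as the call begins (left out, the last holds). The fingers move at their own pace and stop on an object; "force" is the grip in N (left out, the last holds). Time passes only in rows, so rows that repeat a pose let the fingers close, or fill a call up. It gives the time, the measured TCP pose, the force and the opening at its end, in the units of the state.
- robot.sense(): the state, without advancing time (a new reading comes with each control period).
- robot.grab_frame(name): name is "scene" or "top"; returns a dict with "image" (480x640x3 uint8, blue, green, red), "range_z" (480x640 float32, mm along the optical axis (not along the pixel's ray), 0 where there is no reading), "intrinsics" (3x3 intrinsics, pixels), "D" ([k1, k2, p1, p2, k3] as OpenCV has them; the pictures are not rectified), "origin" and "rotation" of the camera in the world. Camera axes: x right, y down, z forward; pixel columns grow to the right and rows downward; lengths in mm; the calibration is good to about 2 mm. A picture is of the moment at which its call begins.
- robot.job_done(): hands the job in, once; it reports no verdict.
Trained networks look in the newest picture that a camera, given by its name, has taken for a name from the list of things; names that differ only in an ending like _2 or _b are one class to them, and where a whole thing is asked for, a point or a joint stands for the part that bears it (a point fixed in the world has none). Each returns a list of dicts, best first, with "score" (0 to 1); they miss things now and then, are a little off and sometimes report something else, mostly with a low value. They report only what shows in the picture. A call takes as long as a camera call.
- robot.silhouettes(camera, query): "mask" (480x640 bool, what is visible of it) and "point" ([column, row] in pixels, amid what is visible of it).
The state is a dict: "clock": time; "joints": joint angles; "joint_velocities": joint speeds; "effort": joint torques, N m; "eef_pos": TCP position; "eef_rot": TCP orientation; "contact_force": force on the tool from outside, world axes, zero at the start; "wrist_torque": the same for the moment, N m; "opening": finger opening in mm.
Only numpy, scipy, OpenCV 4.12 (cv2) and the standard library are available. Lean on these libraries where they do the work, as an engineer would, in place of code of your own. Each camera call takes 0.05 s, during which the arm holds its last target.

## Working session

There is one attempt and no reset: what is moved stays moved. The work goes in short steps, Python scripts to look and compute and a tool call to move; the robot and the scene stay as the last step left them, time stands still between calls to the robot, and variables do not carry over. Pictures are saved under pics/ and viewed, and the job is handed in when it is done.

Besides the shell and the picture viewer there is one more tool, called after "Emit:" by a JSON object that holds its "name" and its "arguments". jog_arm: Moves the arm, as the interface text tells. Its arguments: {"type":"object","properties":{"deltas":{"type":"array","items":{"type":"array","items":{"type":"number"}}},"hand":{"type":"number"},"force":{"type":"number"}},"required":["deltas"]}

```bash
ls; mkdir -p pics; python3 - <<'E'
from cell import robot
import cv2
s=robot.sense(); print(s)
for n in ("scene","top"):
    f=robot.grab_frame(n); cv2.imwrite(f"pics/{n}0.png",f["image"]); print(n,f["intrinsics"],f["D"],f["origin"],f["rotation"])
    for q in ("housing","lever","loop_bar","tab","keeper","capnut","shim","cover"):
        try:
            r=robot.silhouettes(n,q)
            print(q,[(round(d["score"],2),d["point"],int(d["mask"].sum())) for d in r][:3])
        except Exception as e: print(q,e)
print(robot.sense()["clock"])
E
```

```text
pics
{'clock': 0.0, 'joints': array([ 1.13099546,  0.46838692, -0.01160909,  1.60365074,  0.00599636,
        1.07137511, -0.05627176]), 'joint_velocities': array([-0.00079757,  0.00030874,  0.0018239 ,  0.00085849, -0.00133472,
       -0.00090434, -0.00066511]), 'effort': array([-3.33202888e-04, -5.32397890e+01,  2.13914097e-02, -2.51306874e+01,
        1.13642769e-02,  7.88239675e-03,  3.17052002e-05]), 'eef_pos': array([ 250.9277855 , -598.99970851,  230.32077573]), 'eef_rot': array([-3.07828459e+00, -6.18823770e-01,  7.33486858e-04]), 'contact_force': array([ 0.48109312, -0.14588341,  0.39551157]), 'wrist_torque': array([-0.01082186, -0.01107803,  0.04040583]), 'opening': 85.20748247986438}
scene [[526.66764932   0.         322.49790157]
 [  0.         526.66764932 238.37962743]
 [  0.           0.           1.        ]] [-0.11920321  0.          0.          0.          0.        ] [1168.9515112  -392.4346336  1126.10457503] [-2.27902701 -1.25847421  0.390081  ]
housing [(0.6, [351.9, 235.6], 9343)]
lever [(0.89, [349.3, 204.9], 567)]
loop_bar [(0.77, [372.8, 211.4], 270)]
tab [(0.59, [369.0, 208.5], 230)]
keeper [(0.56, [380.1, 248.6], 3821)]
capnut [(0.6, [342.4, 183.7], 61), (0.18, [350.4, 204.1], 542)]
shim [(0.61, [312.4, 225.9], 188)]
cover [(0.79, [377.9, 250.7], 3587), (0.37, [491.3, 222.0], 1364)]
top [[446.89301303   0.         323.02261507]
 [  0.         446.89301303 245.21122936]
 [  0.           0.           1.        ]] [-0.02734192  0.          0.          0.          0.        ] [ 398.84360085  -45.70917053 1200.47608836] [-2.12165039  2.15497327 -0.18349683]
housing [(0.88, [276.7, 251.3], 8181)]
lever [(0.75, [262.0, 241.1], 252)]
loop_bar [(0.73, [264.4, 236.0], 298), (0.58, [276.8, 253.2], 7927)]
tab [(0.51, [270.0, 221.8], 75)]
keeper [(0.81, [269.9, 216.4], 2345)]
capnut []
shim [(0.67, [314.2, 265.4], 162), (0.67, [418.9, 181.8], 771)]
cover [(0.58, [267.1, 219.3], 2289)]
0.9
```

```bash
python3 - <<'E'
import cv2
a=cv2.imread("pics/scene0.png")[140:340,260:480]; cv2.imwrite("pics/s0c.png",cv2.resize(a,None,fx=3,fy=3,interpolation=cv2.INTER_CUBIC)[:600])
a=cv2.imread("pics/top0.png")[180:330,200:360]; cv2.imwrite("pics/t0c.png",cv2.resize(a,None,fx=4,fy=4,interpolation=cv2.INTER_CUBIC))
E
```

```text
(no output)
```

View pics/scene0.png

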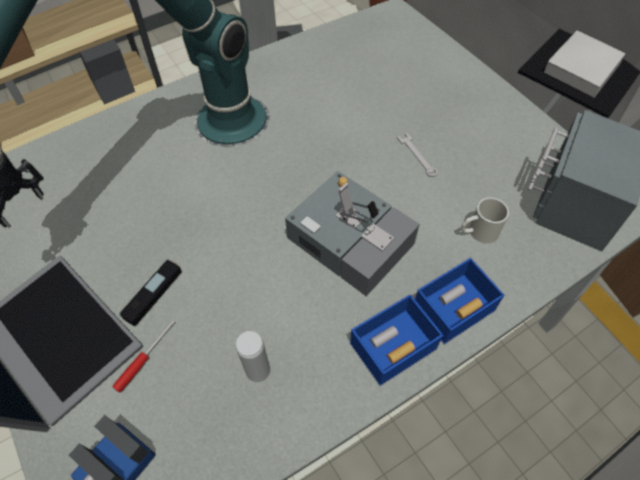

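View pics/top0.png

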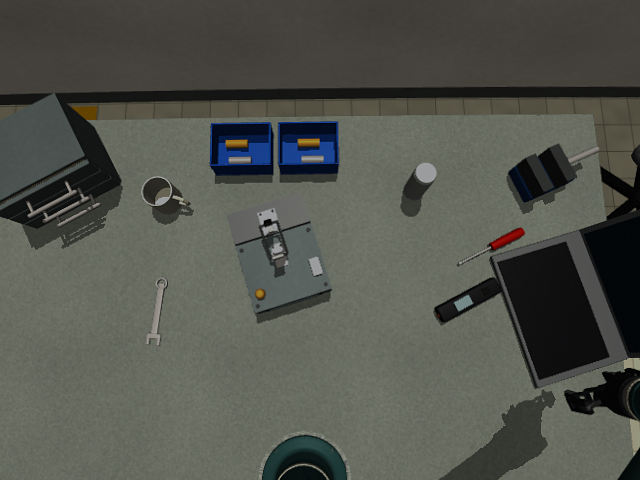

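```bash
ls pics
```

```text
s0c.png
scene0.png
t0c.png
top0.png
```

View pics/s0c.png

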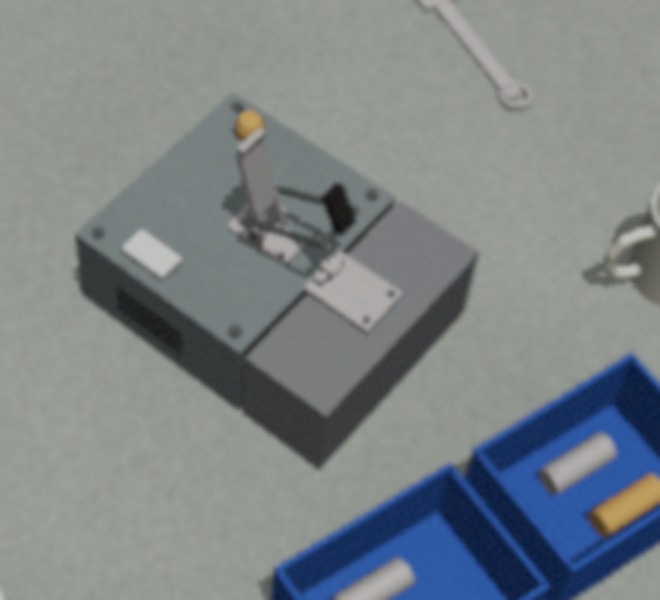

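View pics/t0c.png

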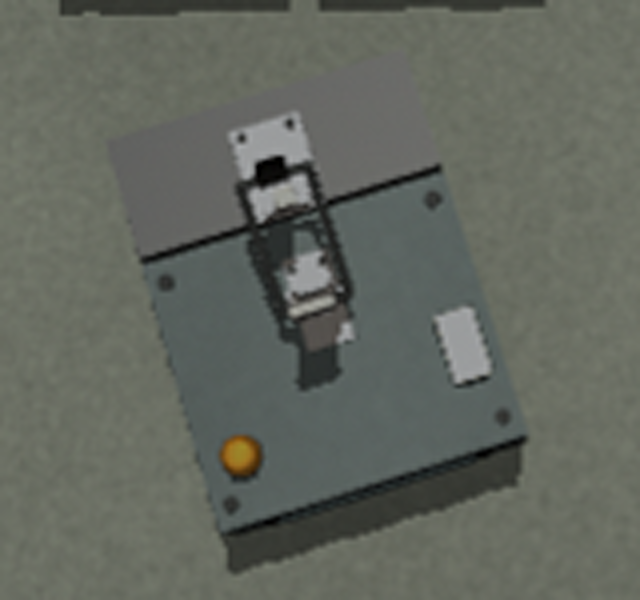

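```bash
cat > h.py <<'E'
import numpy as np, cv2
from scipy.spatial.transform import Rotation as R
from cell import robot
def cam(f):
    return np.array(f["intrinsics"]),np.array(f["D"]),np.array(f["origin"]),R.from_rotvec(f["rotation"]).as_matrix()
def cloud(f):
    K,D,o,M=cam(f); z=f["range_z"]; v,u=np.mgrid[0:480,0:640]
    n=cv2.undistortPoints(np.stack([u,v],-1).reshape(-1,1,2).astype(np.float64),K,D).reshape(480,640,2)
    p=np.dstack([n*z[...,None],z]); w=p@M.T+o; w[z<=0]=np.nan
    return w
def proj(f,P):
    K,D,o,M=cam(f)
    rv=cv2.Rodrigues(M.T)[0]; t=-M.T@o
    return cv2.projectPoints(np.asarray(P,float).reshape(-1,1,3),rv,t,K,D)[0].reshape(-1,2)
def save(f,name): cv2.imwrite(name,f["image"])
E
python3 - <<'E'
from h import *
import pickle
F={}
for n in ("top","scene"):
    f=robot.grab_frame(n); m={}
    for q in ("housing","cover","lever","loop_bar","tab","keeper","capnut","shim"):
        r=robot.silhouettes(n,q)
        if r: m[q]=(r[0]["score"],r[0]["mask"])
    F[n]=(f,m)
    w=cloud(f); 
    reg=(w[...,0]>350)&(w[...,0]<800)&(w[...,1]>-150)&(w[...,1]<250)
    deck=reg&(abs(w[...,2]-90)<5)
    c=deck.astype(np.uint8); nn,l,st,_=cv2.connectedComponentsWithStats(c); i=1+np.argmax(st[1:,4]); 
    d=l==i; p=w[d]; print(n,len(p),"z",np.median(p[:,2]),p[:,2].std())
    rect=cv2.minAreaRect(p[:,:2].astype(np.float32)); print(rect)
    A=np.c_[p[:,:2],np.ones(len(p))]; print("plane",np.linalg.lstsq(A,p[:,2],rcond=None)[0])
    for q,(s,mm) in m.items():
        pp=w[mm]; pp=pp[np.isfinite(pp[:,0])]; print(q,s,np.median(pp,0).round(1),np.percentile(pp,3,0).round(),np.percentile(pp,97,0).round())
pickle.dump({k:(dict(v[0]),v[1]) for k,v in F.items()},open("f0.pkl","wb"))
E
```

```text
top 6706 z 89.88529731242932 2.058613036021122
((570.296142578125, 58.12992858886719), (260.6545104980469, 200.59523010253906), 16.927635192871094)
plane [-3.65807727e-03 -7.18834537e-04  9.19767171e+01]
housing 0.56 [567.2  56.7  90. ] [440. -48.  80.] [695. 163. 141.]
cover 0.95 [656.6  80.7  89.6] [603.  -7.  85.] [709. 174. 108.]
lever 0.52 [591.4  64.7 154.6] [538.  35.  94.] [630.  96. 200.]
loop_bar 0.43 [580.7  71.7 160.2] [538.  37.  93.] [634.  93. 200.]
tab 0.75 [608.6  67.2 150. ] [552.  34.  90.] [638.  93. 200.]
keeper 0.84 [656.3  84.6  89.6] [602.  -7.  85.] [708. 176. 109.]
capnut 0.67 [462.4 100.7 108.4] [453.  90.  97.] [475. 112. 113.]
shim 0.68 [529.8 -36.1  99.6] [509. -49.  90.] [552. -23. 104.]
scene 5572 z 88.56085157077337 2.1403878629191135
((572.209716796875, 55.822418212890625), (263.45196533203125, 203.89002990722656), 16.99718475341797)
plane [-3.40900231e-04 -5.68984454e-04  8.89810367e+01]
housing 0.74 [604.2  37.4  87.7] [457. -65.  10.] [714. 164. 161.]
cover 0.93 [672.7  62.4  86.7] [613. -20.  12.] [721. 174.  97.]
lever 0.61 [562.4  54.9 161.3] [544.  34.  92.] [634.  91. 197.]
loop_bar 0.69 [617.9  69.4 160.4] [545.  33.  87.] [635. 109. 197.]
tab 0.58 [627.3  69.4 183.1] [591.  61. 146.] [636.  82. 198.]
keeper 0.91 [673.   62.7  86.5] [612. -20.   6.] [721. 176.  97.]
capnut 0.2 [ 766.8 -313.   144.6] [ 730. -336.   14.] [ 779. -288.  162.]
shim 0.68 [536.1 -39.4  98. ] [514. -53.  92.] [555. -25. 102.]
```

```bash
python3 - <<'E'
from h import *
import pickle
F=pickle.load(open("f0.pkl","rb"))
C={"top":(570.3,58.1),"scene":(572.2,55.8)}
a=np.radians(16.95); M=np.array([[np.cos(a),-np.sin(a)],[np.sin(a),np.cos(a)]])
for n,(f,m) in F.items():
    w=cloud(f); h=w.copy(); h[...,:2]=(w[...,:2]-np.array(C[n]))@M
    sel=(abs(h[...,0])<140)&(abs(h[...,1])<50)&(h[...,2]>96)&(h[...,2]<260)
    P=h[sel]; print(n,len(P))
    # side view & top view scatter
    S=5
    side=np.full((600,800,3),255,np.uint8); 
    for p in P:
        c=(0,0,0) if abs(p[1]-np.median(P[:,1]))<12 else (0,0,255)
        cv2.circle(side,(int(400+S*p[0]),int(590-S*(p[2]-90))),2,c,-1)
    for g in range(-80,81,20): cv2.putText(side,str(g),(400+S*g,598),0,.4,(0,128,0)); cv2.line(side,(400+S*g,0),(400+S*g,590),(220,220,220),1)
    for g in range(90,210,20): cv2.putText(side,str(g),(2,590-S*(g-90)),0,.4,(0,128,0)); cv2.line(side,(0,590-S*(g-90)),(800,590-S*(g-90)),(220,220,220),1)
    cv2.imwrite(f"pics/side_{n}.png",side)
    tv=np.full((500,800,3),255,np.uint8)
    for p in P:
        t=int(np.clip((p[2]-96)/110*255,0,255)); cv2.circle(tv,(int(400+S*p[0]),int(250-S*p[1])),2,(255-t,0,t),-1)
    for g in range(-80,81,20): cv2.putText(tv,str(g),(400+S*g,498),0,.4,(0,128,0)); cv2.line(tv,(400+S*g,0),(400+S*g,490),(220,220,220),1)
    for g in range(-40,41,20): cv2.putText(tv,str(g),(2,250-S*g),0,.4,(0,128,0)); cv2.line(tv,(0,250-S*g),(800,250-S*g),(220,220,220),1)
    cv2.imwrite(f"pics/tv_{n}.png",tv)
E
```

```text
top 561
scene 766
```

View pics/side_scene.png

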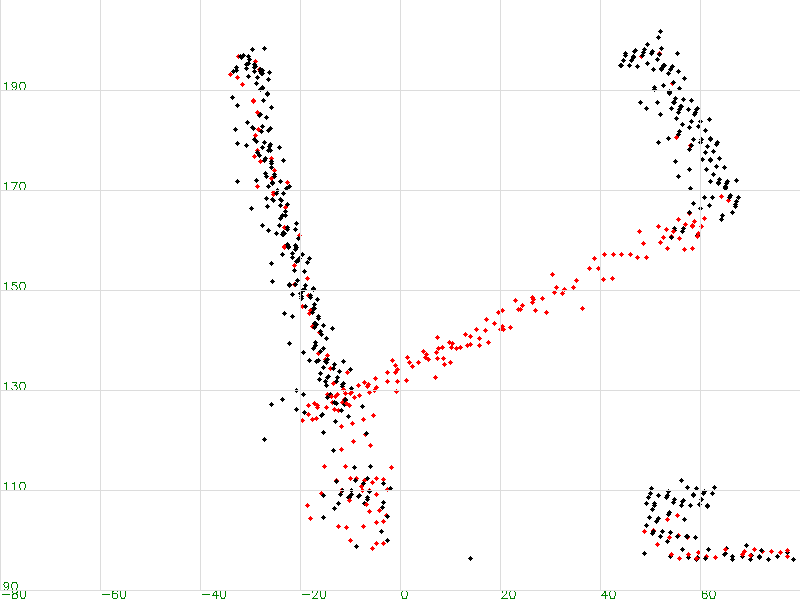

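View pics/side_top.png

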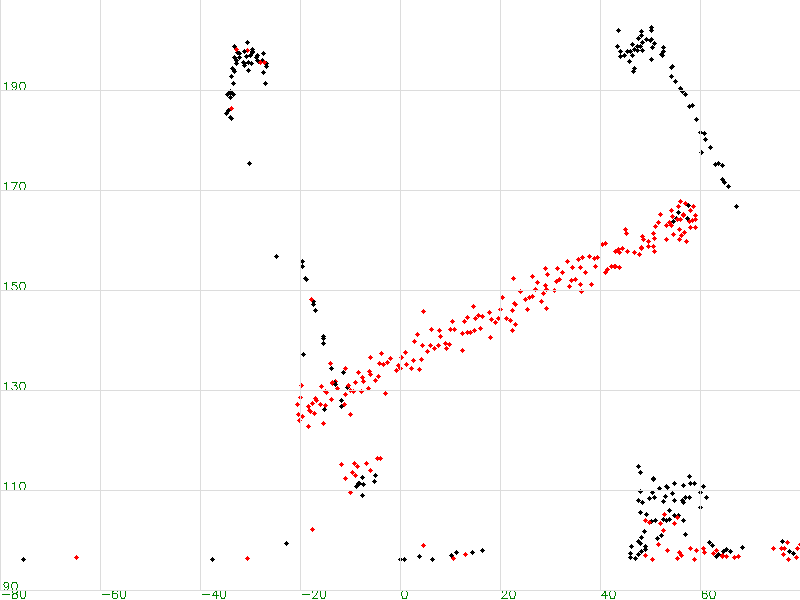

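View pics/tv_scene.png

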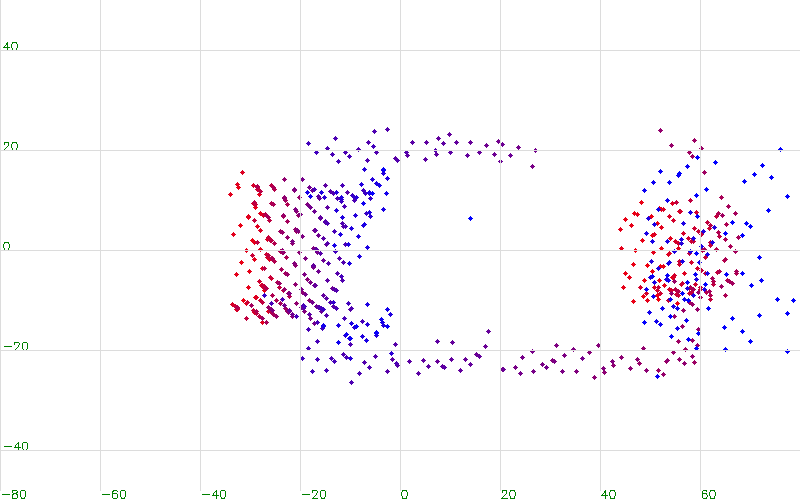

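View pics/tv_top.png

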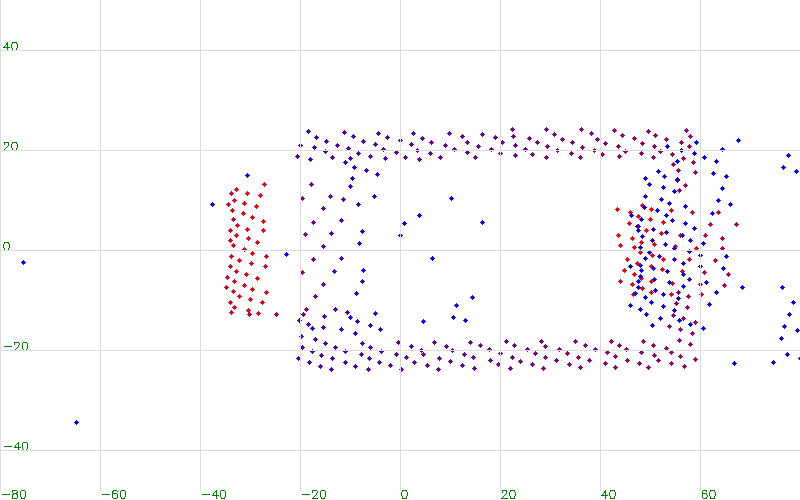

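```bash
cat >> h.py <<'E'
YAW=np.radians(16.95)
def hw(p,c=(571.0,57.2)):
    p=np.asarray(p,float); return np.array([c[0]+p[0]*np.cos(YAW)-p[1]*np.sin(YAW),c[1]+p[0]*np.sin(YAW)+p[1]*np.cos(YAW),p[2]])
def rdes(pitch=0.):  # tool down, x along housing x; pitch>0 tips fingers' end towards +x_h
    Rz=R.from_euler('z',YAW); return Rz*R.from_rotvec([np.pi,0,0])*R.from_rotvec([0,pitch,0])
def todelta(P,Rt,pos=None,rot=None):
    s=robot.sense(); pos=s["eef_pos"] if pos is None else np.array(pos); R0=R.from_rotvec(s["eef_rot"] if rot is None else rot)
    return np.r_[R0.inv().apply(np.array(P)-pos)/1000,(R0.inv()*Rt).as_rotvec()]
E
python3 - <<'E'
from h import *
t=hw((52,-.5,240)); print(t)
print(todelta(t,rdes(),pos=[251.166,-599.52,231.29]).round(4)); print(todelta(t,rdes()).round(4))
E
```

```text
[620.88686431  71.88164736 240.        ]
[ 0.6004 -0.4764 -0.0088  0.      0.      0.1009]
[ 0.6004 -0.4764 -0.0088  0.      0.      0.1009]
```

Emit:
{"name": "jog_arm", "arguments": {"deltas": [[0.046,-0.0366,-0.02,0,0,0.01],[0.092,-0.0732,-0.04,0,0,0.02],[0.138,-0.1098,-0.04,0,0,0.03],[0.184,-0.1464,-0.04,0,0,0.04],[0.23,-0.183,-0.04,0,0,0.05],[0.276,-0.2196,-0.04,0,0,0.06],[0.322,-0.2562,-0.04,0,0,0.07],[0.368,-0.2928,-0.04,0,0,0.08],[0.414,-0.3294,-0.04,0,0,0.09],[0.46,-0.366,-0.04,0,0,0.101]], "hand": 0.6, "force": 20}}

```text
clock: 3.05
eef_pos: [534.8, -82.6, 271.6]
eef_rot: [3.107, 0.462, 0.001]
contact_force: [-0.1, 0.3, 0.4]
opening: 51.0
```

```bash
python3 - <<'E'
from h import *
s=robot.sense(); print(s["clock"],s["eef_pos"],s["eef_rot"],s["contact_force"],s["opening"],s["joints"].round(2))
t=hw((52,-.5,240)); print(todelta(t,rdes()).round(4))
E
```

```text
3.05 [534.7864046  -82.62161661 271.61679173] [3.10693434e+00 4.61697887e-01 1.11575886e-03] [-0.09649841  0.3449834   0.41241046] 50.96243753770133 [ 0.36  0.27 -0.32  1.81  0.09  1.08 -1.27]
[ 0.1273 -0.1228  0.0316  0.0006 -0.0006 -0.0008]
```

Emit:
{"name": "jog_arm", "arguments": {"deltas": [[0.04,-0.038,0,0,0,0],[0.08,-0.077,0,0,0,0],[0.115,-0.112,0,0,0,0],[0.127,-0.123,0.01,0,0,0],[0.127,-0.123,0.031,0,0,0],[0.127,-0.123,0.031,0,0,0],[0.127,-0.123,0.031,0,0,0],[0.127,-0.123,0.031,0,0,0],[0.127,-0.123,0.031,0,0,0],[0.127,-0.123,0.031,0,0,0]]}}

```text
clock: 4.3
eef_pos: [619.8, 70.3, 240.7]
eef_rot: [3.107, 0.462, 0.001]
contact_force: [0.3, -0.4, 0.1]
opening: 51.1
```

```bash
python3 - <<'E'
from h import *
import pickle
s=robot.sense(); print(s["clock"],s["eef_pos"],s["eef_rot"],s["contact_force"],s["opening"])
for n in ("top","scene"):
    f=robot.grab_frame(n); pickle.dump(dict(f),open(f"f1{n}.pkl","wb"))
    p=proj(f,[s["eef_pos"],hw((52,-.5,189))]).round(1); print(n,p)
    c=p[0].astype(int); x0,y0=c[0]-80,c[1]-60
    im=cv2.resize(f["image"][y0:y0+120,x0:x0+160],None,fx=5,fy=5,interpolation=cv2.INTER_CUBIC)
    for q,col in zip(p,((0,0,255),(0,255,0))): cv2.circle(im,(int((q[0]-x0+.5)*5),int((q[1]-y0+.5)*5)),4,col,-1)
    cv2.imwrite(f"pics/{n}1.png",im)
E
```

```text
4.3 [619.7780876   70.31115922 240.66953984] [3.10720394e+00 4.62430135e-01 9.00171725e-04] [ 0.32427007 -0.40061041  0.13981131] 51.14500461493051
top [[266.4 218.5]
 [268.4 223. ]]
scene [[372.3 191.5]
 [371.5 206. ]]
```

View pics/scene1.png

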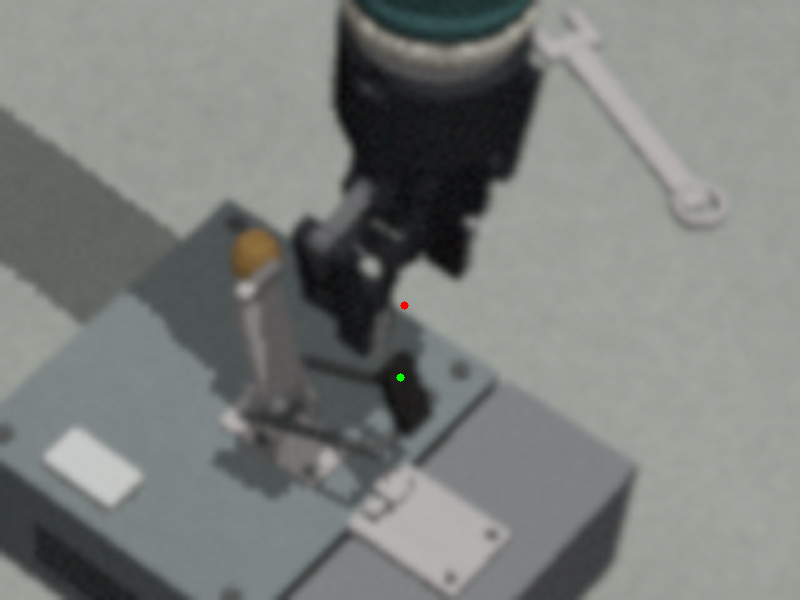

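View pics/top1.png

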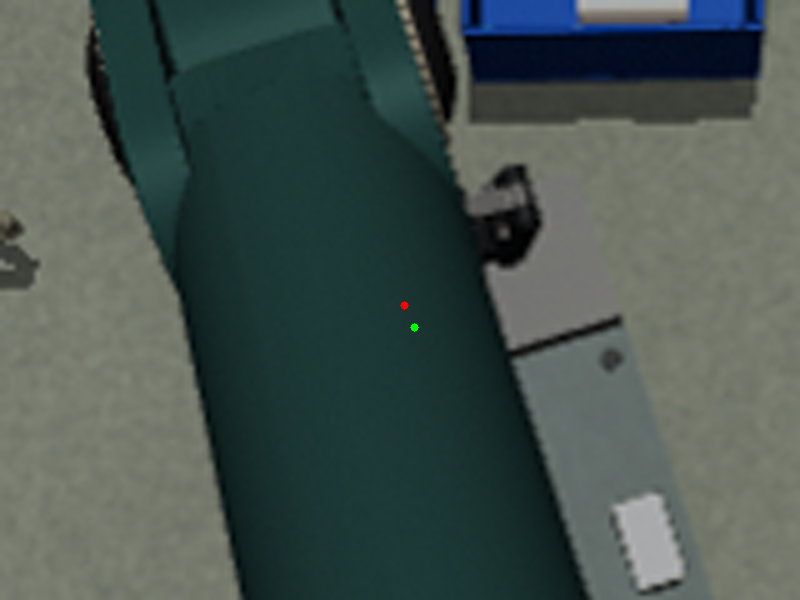

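Emit:
{"name": "jog_arm", "arguments": {"deltas": [[0.0015,-0.001,0.015,0,0,0],[0.0015,-0.001,0.03,0,0,0],[0.0015,-0.001,0.045,0,0,0],[0.0015,-0.001,0.058,0,0,0],[0.0015,-0.001,0.066,0,0,0],[0.0015,-0.001,0.066,0,0,0],[0.0015,-0.001,0.066,0,0,0],[0.0015,-0.001,0.066,0,0,0],[0.0015,-0.001,0.066,0,0,0],[0.0015,-0.001,0.066,0,0,0]]}}

```text
clock: 5.65
eef_pos: [620.9, 71.9, 174.5]
eef_rot: [3.107, 0.463, 0.001]
contact_force: [0.6, -1.1, 0.2]
opening: 51.4
```

```bash
python3 - <<'E'
from h import *
import pickle
s=robot.sense(); print(s["clock"],s["eef_pos"],s["eef_rot"],s["contact_force"],s["opening"])
for n in ("scene",):
    f=robot.grab_frame(n); pickle.dump(dict(f),open(f"f2{n}.pkl","wb"))
    p=proj(f,[s["eef_pos"],hw((52,-.5,189))]).round(1); print(n,p)
    c=p[0].astype(int); x0,y0=c[0]-80,c[1]-60
    im=cv2.resize(f["image"][y0:y0+120,x0:x0+160],None,fx=5,fy=5,interpolation=cv2.INTER_CUBIC)
    cv2.imwrite(f"pics/{n}2.png",np.clip(im.astype(float)*1.6,0,255).astype(np.uint8))
print(robot.sense()["eef_pos"])
E
```

```text
5.65 [620.89165481  71.85066888 174.48340301] [3.10724130e+00 4.62740877e-01 5.23003503e-04] [ 0.63889813 -1.12522201  0.20096863] 51.35747634181446
scene [[371.1 209.9]
 [371.5 206. ]]
[620.82568947  71.86883694 174.39393795]
```

View pics/scene2.png

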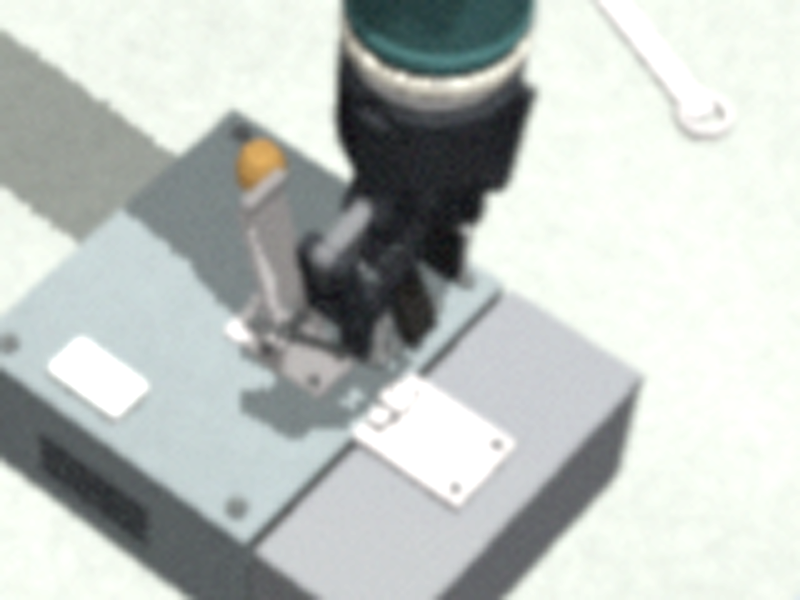

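Emit:
{"name": "jog_arm", "arguments": {"deltas": [[0,0,0,0,0,0],[0,0,0,0,0,0],[0,0,0,0,0,0],[0,0,0,0,0,0],[0,0,0,0,0,0],[0,0,0,0,0,0],[0,0,0,0,0,0],[0,0,0,0,0,0],[0,0,0,0,0,0],[0,0,0,0,0,0]], "hand": 0, "force": 20}}

```text
clock: 6.95
eef_pos: [620.7, 72.7, 174.4]
eef_rot: [-3.106, -0.463, -0.0]
contact_force: [-0.8, 6.3, 1.1]
opening: 17.1
```

```bash
python3 - <<'E'
from h import *
import pickle
s=robot.sense(); print(s["clock"],s["eef_pos"],s["eef_rot"],s["contact_force"],s["opening"],s["wrist_torque"])
for n in ("scene",):
    f=robot.grab_frame(n); pickle.dump(dict(f),open(f"f3{n}.pkl","wb"))
    p=proj(f,[s["eef_pos"]]).round(1)
    c=p[0].astype(int); x0,y0=c[0]-60,c[1]-45
    im=cv2.resize(f["image"][y0:y0+90,x0:x0+120],None,fx=6,fy=6,interpolation=cv2.INTER_CUBIC)
    cv2.imwrite(f"pics/{n}3.png",np.clip(im.astype(float)*1.6,0,255).astype(np.uint8))
E
```

```text
6.95 [620.74017825  72.69322088 174.36220865] [-3.10630861e+00 -4.63478305e-01 -2.99097128e-04] [-0.83575042  6.25065372  1.10007863] 17.143195172040514 [1.01276031 0.17612539 0.05716378]
```

View pics/scene3.png

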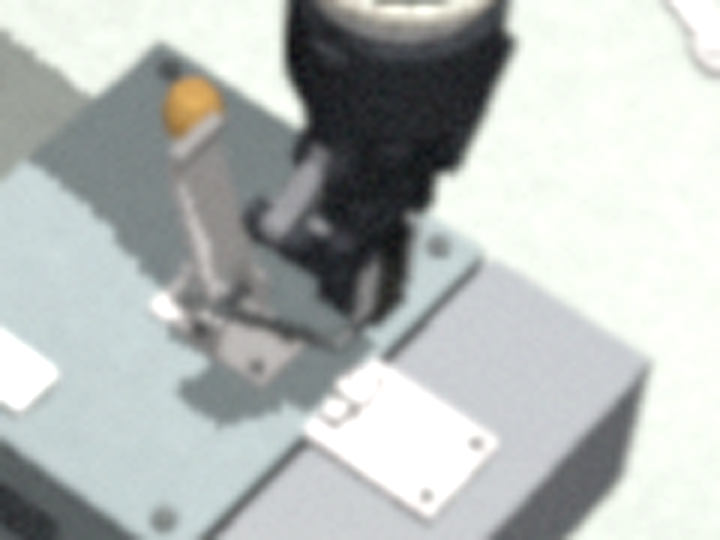

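```bash
cat >> h.py <<'E'
from scipy.optimize import fsolve
def BT(th,r):
    a=np.pi+.14-th; u=np.array([np.cos(r),np.sin(r)]); n=np.array([-u[1],u[0]])
    B=18*np.array([np.cos(a),np.sin(a)])+83.6*u
    return B,B+7.5*u+27*n
def invT(T,g=(1.4,0.)): return fsolve(lambda q:BT(*q)[1]-T,g)
def invB(B,g=(1.4,-.2)): return fsolve(lambda q:BT(*q)[0]-B,g)
E
python3 - <<'E'
from h import *
T0=BT(1.29,.46)[1]; print(BT(1.29,.46))
for th,r in [(1.45,.46),(1.6,.46),(1.6,.3),(1.6,.15),(1.6,0),(1.6,-.1),(1.6,-.2),(1.6,-.25),(1.6,-.3),(1.6,-.33)]:
    B,T=BT(th,r); print(th,r,B.round(1),T.round(1),(T-T0).round(1))
for B in [(77,-6),(77,-9),(75,-9),(73,-9),(71,-9),(70,-9),(70,-7)]:
    q=invB(B); print(B,q.round(3),BT(*q)[1].round(1),(BT(*q)[1]-T0).round(1))
E
```

```text
(array([67.55721486, 53.54381267]), array([62.2910097, 81.0668409]))
1.45 0.46 [70.3 54.5] [65. 82.] [2.7 1. ]
1.6 0.46 [72.9 55. ] [67.7 82.5] [5.4 1.5]
1.6 0.3 [77.9 42.6] [77.1 70.6] [ 14.8 -10.5]
1.6 0.15 [80.7 30.4] [84.1 58.2] [ 21.8 -22.9]
1.6 0 [81.6 17.9] [89.1 44.9] [ 26.8 -36.2]
1.6 -0.1 [81.2  9.5] [91.4 35.7] [ 29.1 -45.4]
1.6 -0.2 [79.9  1.3] [92.7 26.3] [ 30.4 -54.8]
1.6 -0.25 [79.  -2.8] [93.  21.5] [ 30.7 -59.6]
1.6 -0.3 [77.9 -6.8] [93.  16.8] [ 30.7 -64.3]
1.6 -0.33 [77.1 -9.2] [92.9 13.9] [ 30.7 -67.2]
(77, -6) [ 1.534 -0.288] [91.9 17.8] [ 29.6 -63.3]
(77, -9) [ 1.59  -0.327] [92.8 14.2] [ 30.5 -66.9]
(75, -9) [ 1.47  -0.322] [90.7 14.2] [ 28.4 -66.8]
(73, -9) [ 1.34  -0.313] [88.5 14.4] [ 26.2 -66.7]
(71, -9) [ 1.195 -0.299] [86.1 14.6] [ 23.8 -66.5]
(70, -9) [ 1.114 -0.29 ] [84.9 14.7] [ 22.6 -66.3]
(70, -7) [ 1.066 -0.259] [84.2 17.2] [ 21.9 -63.9]
```

Emit:
{"name": "jog_arm", "arguments": {"deltas": [[0.003,-0.0008,-0.001,0,0,0],[0.0054,-0.0008,-0.0015,0,0,0],[0.0102,-0.0008,0.0042,0,0,0],[0.0148,-0.0008,0.0105,0,0,0],[0.0185,-0.0008,0.0165,0,0,0],[0.0218,-0.0008,0.0229,0,0,0],[0.0245,-0.0008,0.0295,0,0,0],[0.0268,-0.0008,0.0362,0,0,0],[0.0291,-0.0008,0.0454,0,0,0],[0.0291,-0.0008,0.0454,0,0,0]]}}

```text
clock: 8.25
eef_pos: [648.9, 81.5, 128.3]
eef_rot: [-3.107, -0.463, -0.001]
contact_force: [-1.0, 4.8, 2.0]
opening: 17.5
```

```bash
cat >> h.py <<'E'
def look(name,half=60,g=1.6,cams=("scene",),extra=()):
    s=robot.sense(); print(s["clock"],s["eef_pos"].round(2),s["eef_rot"].round(3),"F",s["contact_force"].round(2),"op",round(s["opening"],1),"tq",s["wrist_torque"].round(2))
    c=np.array([570.3,58.1]); d=s["eef_pos"][:2]-c; print("h",(d[0]*np.cos(YAW)+d[1]*np.sin(YAW)).round(2),(-d[0]*np.sin(YAW)+d[1]*np.cos(YAW)).round(2))
    F=s["contact_force"]; print("Fh",(F[0]*np.cos(YAW)+F[1]*np.sin(YAW)).round(2),(-F[0]*np.sin(YAW)+F[1]*np.cos(YAW)).round(2),F[2].round(2))
    for n in cams:
        f=robot.grab_frame(n); p=proj(f,[s["eef_pos"]]).round(1); c=p[0].astype(int); h2=half*3//4
        im=f["image"][c[1]-h2:c[1]+h2,c[0]-half:c[0]+half]
        im=cv2.resize(im,(800,600),interpolation=cv2.INTER_CUBIC)
        cv2.imwrite(f"pics/{n}_{name}.png",np.clip(im.astype(float)*g,0,255).astype(np.uint8))
    return f
E
python3 - <<'E'
from h import *
look("4",50)
E
```

```text
8.25 [648.94  81.45 128.3 ] [-3.107e+00 -4.630e-01 -1.000e-03] F [-0.97  4.77  2.05] op 17.5 tq [ 1.03  0.34 -0.02]
h 82.03 -0.59
Fh 0.46 4.85 2.05
```

View pics/scene_4.png

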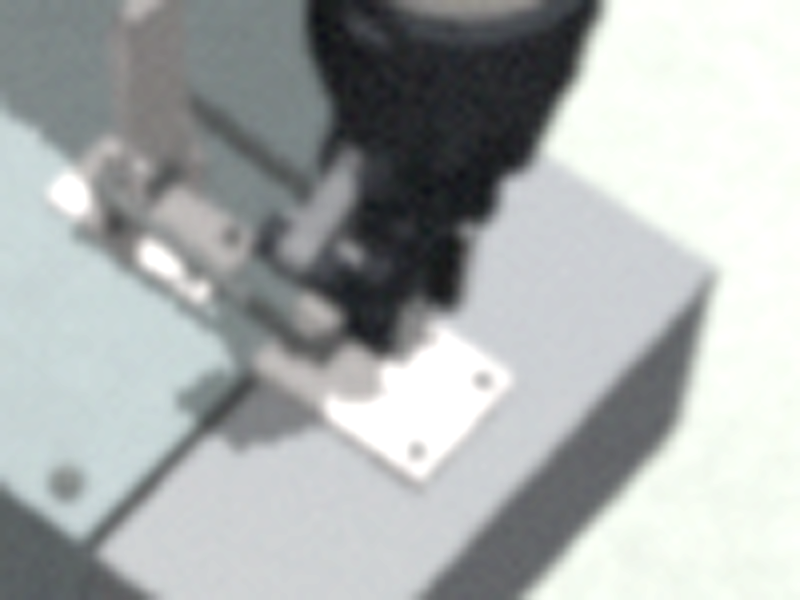

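Emit:
{"name": "jog_arm", "arguments": {"deltas": [[0.0005,-0.0005,0.003,0,0,0],[0.0009,-0.0006,0.006,0,0,0],[0.0013,-0.0006,0.009,0,0,0],[0.0015,-0.0006,0.012,0,0,0],[0.0016,-0.0006,0.014,0,0,0],[0.0016,-0.0006,0.016,0,0,0],[0.0016,-0.0006,0.0175,0,0,0],[0.0016,-0.0006,0.0175,0,0,0],[0.0016,-0.0006,0.0175,0,0,0],[0.0016,-0.0006,0.0175,0,0,0]]}}

```text
clock: 9.55
eef_pos: [650.1, 82.1, 111.5]
eef_rot: [3.107, 0.463, 0.001]
contact_force: [3.2, 2.5, 3.0]
opening: 17.5
```

```bash
python3 - <<'E'
from h import *
look("5",50)
E
```

```text
9.55 [650.1   82.07 111.48] [3.107e+00 4.630e-01 1.000e-03] F [3.16 2.46 3.02] op 17.5 tq [ 0.71 -0.52 -0.03]
h 83.32 -0.33
Fh 3.74 1.43 3.02
```

View pics/scene_5.png

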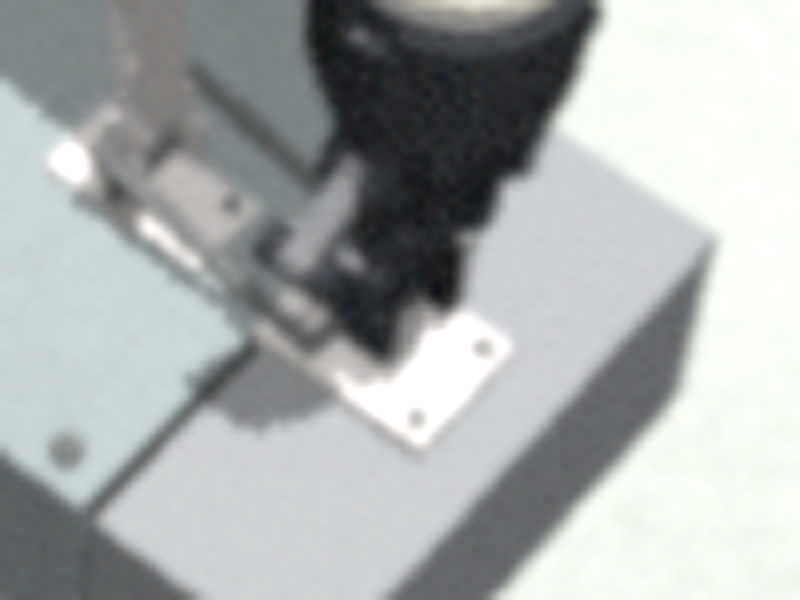

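```bash
cat > ov.py <<'E'
from h import *
import pickle
CS=(572.2,55.8) # scene-specific fit
def overlay(f,th,r,name,center,half=30,hx=-10.,hy=-.7,c=CS,g=1.6,zoff=-1.4,grid=True):
    x0,y0=center[0]-half,center[1]-half*3//4; S=400/half
    im=cv2.resize(f["image"][y0:y0+half*3//2,x0:x0+2*half],(800,600),interpolation=cv2.INTER_CUBIC)
    im=np.clip(im.astype(float)*g,0,255).astype(np.uint8); cv2.imwrite(f"pics/{name}_raw.png",im)
    def P(p): 
        q=proj(f,[hw((p[0]+hx,p[1]+hy,p[2]+108+zoff),c)])[0]; return tuple(int(v) for v in ((q-[x0,y0]+.5)*S))
    B,T=BT(th,r); a=np.pi+.14-th; L=18*np.array([np.cos(a),np.sin(a)])
    for y in (-21,21): cv2.line(im,P((L[0],y,L[1])),P((B[0],y,B[1])),(0,0,255),1)
    cv2.line(im,P((B[0],-24,B[1])),P((B[0],24,B[1])),(0,0,255),2)
    for y in (-6.5,6.5): cv2.line(im,P((67,y,-9.4)),P((71.5,y,-9.4)),(255,0,0),1)
    cv2.line(im,P((71.5,-6.5,-9.4+0)),P((71.5,6.5,-9.4)),(255,0,0),2)
    hd=np.array([-np.cos(th),np.sin(th)]); up=np.array([np.sin(th),np.cos(th)])
    for y in (-13,13):
        e=hd*18+up*4;e2=hd*75+up*4; cv2.line(im,P((e[0],y,e[1])),P((e2[0],y,e2[1])),(0,200,0),1)
    cv2.imwrite(f"pics/{name}.png",im)
E
python3 - <<'E'
from ov import *
f=pickle.load(open("f0.pkl","rb"))["scene"][0]
overlay(f,1.29,.46,"ov0",(365,215),45)
f=robot.grab_frame("scene"); pickle.dump(dict(f),open("f5.pkl","wb"))
q=invT((93.3,18.1)); print(q,BT(*q)[0])
overlay(f,*q,"ov5",(365,215),45)
E
```

```text
[ 1.61527788 -0.2862142 ] [78.48239669 -5.68420972]
```

View pics/ov0.png

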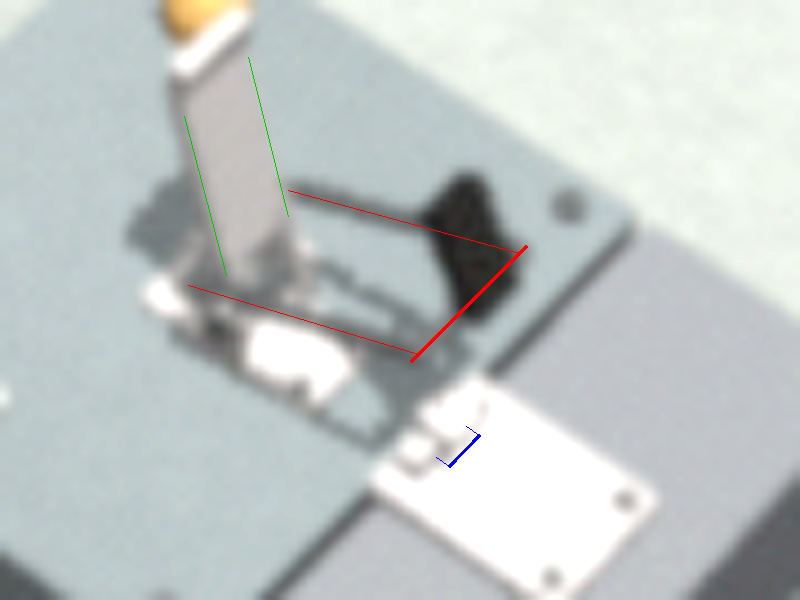

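View pics/ov5.png

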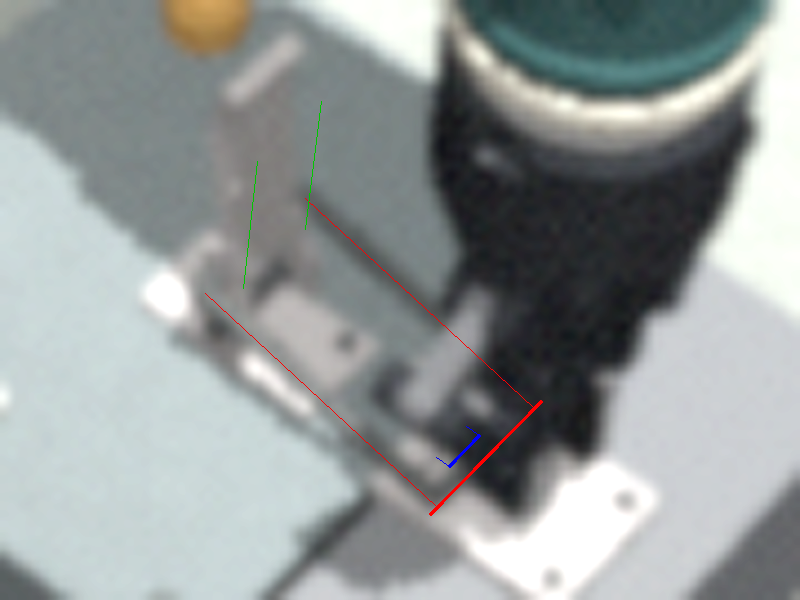

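View pics/ov5_raw.png

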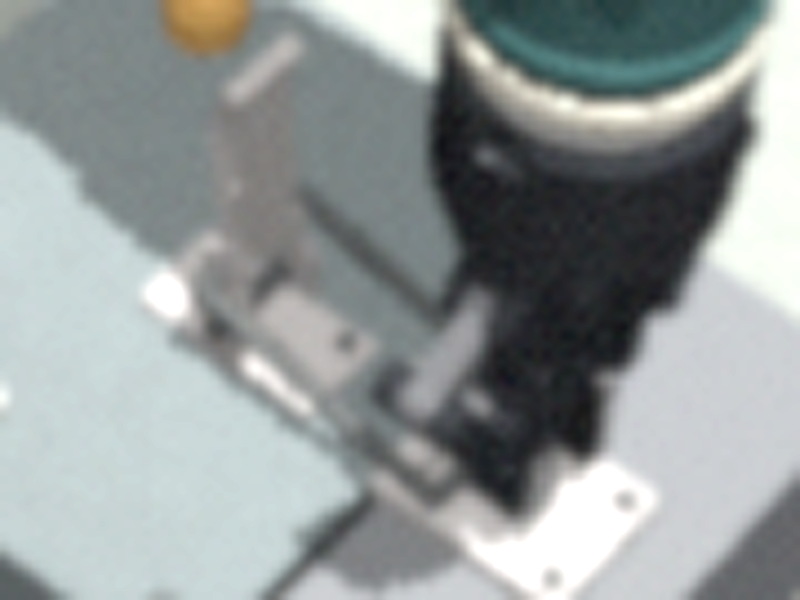

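```bash
python3 - <<'E'
from ov import *
a=YAW; M=np.array([[np.cos(a),-np.sin(a)],[np.sin(a),np.cos(a)]])
def hc(f,c=CS):
    w=cloud(f); h=w.copy(); h[...,:2]=(w[...,:2]-np.array(c))@M; h[...,2]+=1.4; return h
out=np.full((600,800,3),255,np.uint8); S=6
for f,col in ((pickle.load(open("f0.pkl","rb"))["scene"][0],(200,160,160)),(pickle.load(open("f5.pkl","rb")),(0,0,0))):
    h=hc(f); sel=(h[...,0]>-60)&(h[...,0]<75)&(abs(h[...,1])<28)&(h[...,2]>97)&(h[...,2]<210)
    P=h[sel]
    for p in P:
        cc=col if abs(p[1])<15 else ((0,0,255) if col==(0,0,0) else (160,160,220))
        cv2.circle(out,(int(300+5*p[0]),int(590-5*(p[2]-95))),2,cc,-1)
    L=P[(abs(P[:,1])<11)&(P[:,2]>140)&(P[:,2]<185)&(P[:,0]<5)]
    k=np.polyfit(L[:,2],L[:,0],1); print(len(L),"lean",k, "theta",np.pi/2+np.arctan(k[0]),"x at z=108:",np.polyval(k,108))
for g in range(-40,81,20): cv2.putText(out,str(g),(300+5*g,598),0,.4,(0,128,0)); cv2.line(out,(300+5*g,0),(300+5*g,590),(220,220,220),1)
for g in range(95,215,10): cv2.putText(out,str(g),(2,590-5*(g-95)),0,.4,(0,128,0)); cv2.line(out,(0,590-5*(g-95)),(800,590-5*(g-95)),(220,220,220),1)
cv2.imwrite("pics/side5.png",out)
E
```

```text
106 lean [-0.28803909 24.8188269 ] theta 1.2903486460224967 x at z=108: -6.289394447012359
85 lean [-0.10275835  5.04580367] theta 1.4683973842973983 x at z=108: -6.052098437585392
```

View pics/side5.png

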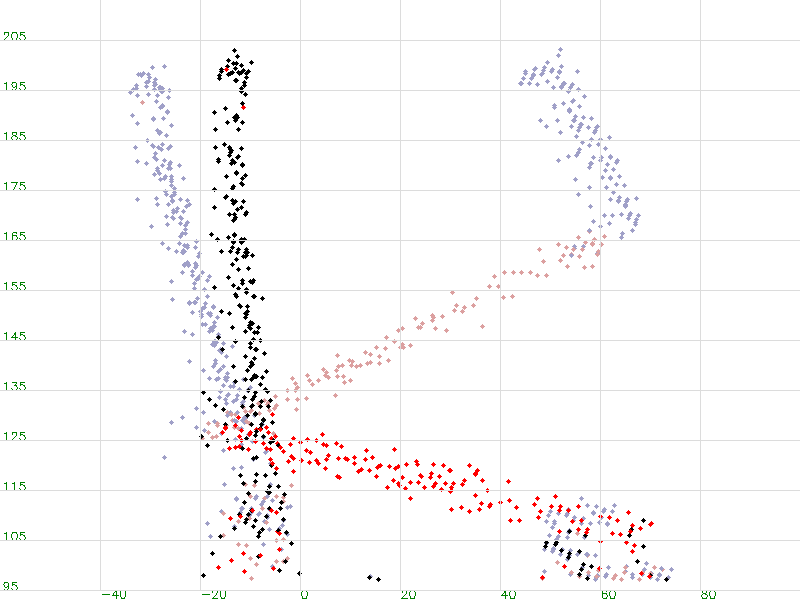

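Emit:
{"name": "jog_arm", "arguments": {"deltas": [[0.001,0,-0.001,0,0,0],[0.002,0,-0.001,0,0,0],[0.003,0,-0.001,0,0,0],[0.0035,0,0,0,0,0],[0.0035,0,0.001,0,0,0],[0.0035,0,0.002,0,0,0],[0.0035,0,0.003,0,0,0],[0.0035,0,0.003,0,0,0],[0.0035,0,0.003,0,0,0],[0.0035,0,0.003,0,0,0]]}}

```text
clock: 10.9
eef_pos: [653.4, 83.2, 108.5]
eef_rot: [3.107, 0.463, 0.001]
contact_force: [-1.2, 2.1, 2.6]
opening: 17.1
```

```bash
cat >> ov.py <<'E'
a_=YAW; M_=np.array([[np.cos(a_),-np.sin(a_)],[np.sin(a_),np.cos(a_)]])
def hc(f,c=CS):
    w=cloud(f); h=w.copy(); h[...,:2]=(w[...,:2]-np.array(c))@M_; h[...,2]+=1.4; return h
def measure(f,rlo=5,rhi=60,wire=(15,27)):
    h=hc(f); sel=(h[...,0]>-90)&(h[...,0]<75)&(abs(h[...,1])<28)&(h[...,2]>97)&(h[...,2]<210); P=h[sel]
    L=P[(abs(P[:,1])<11)&(P[:,2]>140)&(P[:,2]<185)&(P[:,0]<5)]
    if len(L)>10:
        k=np.polyfit(L[:,2],L[:,0],1); th=np.pi/2+np.arctan(k[0]); print(len(L),"theta",th.round(3),"xhinge",(np.polyval(k,109)-3.8).round(1))
    # wires: robust line
    W=P[(abs(P[:,1]+.7)>16)&(P[:,0]>0)&(P[:,0]<rhi)&(P[:,2]>104)]
    if len(W)>10:
        l=cv2.fitLine(W[:,[0,2]].astype(np.float32),cv2.DIST_HUBER,0,.01,.01).ravel(); r=np.arctan2(l[1]*np.sign(l[0]),abs(l[0])); print(len(W),"r",r.round(3),"z at x=0,60:",(l[3]+(0-l[2])*l[1]/l[0]).round(1),(l[3]+(60-l[2])*l[1]/l[0]).round(1))
    return P
def sideplot(P,name):
    out=np.full((600,800,3),255,np.uint8)
    for p in P:
        cc=(0,0,0) if abs(p[1])<15 else (0,0,255)
        cv2.circle(out,(int(400+5*p[0]),int(590-5*(p[2]-95))),2,cc,-1)
    for g in range(-60,81,20): cv2.putText(out,str(g),(400+5*g,598),0,.4,(0,128,0)); cv2.line(out,(400+5*g,0),(400+5*g,590),(220,220,220),1)
    for g in range(95,215,10): cv2.putText(out,str(g),(2,590-5*(g-95)),0,.4,(0,128,0)); cv2.line(out,(0,590-5*(g-95)),(800,590-5*(g-95)),(220,220,220),1)
    cv2.imwrite(f"pics/{name}.png",out)
E
python3 - <<'E'
from ov import *
measure(pickle.load(open("f0.pkl","rb"))["scene"][0]);measure(pickle.load(open("f5.pkl","rb")))
f=look("6",50); pickle.dump(dict(f),open("f6.pkl","wb"))
P=measure(f); sideplot(P,"side6")
E
```

```text
106 theta 1.29 xhinge -10.4
88 r 0.469 z at x=0,60: 135.1 165.5
85 theta 1.468 xhinge -10.0
106 r -0.254 z at x=0,60: 123.5 107.9
10.9 [653.42  83.17 108.51] [3.107e+00 4.630e-01 1.000e-03] F [-1.23  2.12  2.57] op 17.1 tq [ 0.24  0.46 -0.03]
h 86.82 -0.25
Fh -0.56 2.38 2.57
61 theta 1.656 xhinge -10.0
109 r -0.32 z at x=0,60: 125.4 105.5
```

View pics/side6.png

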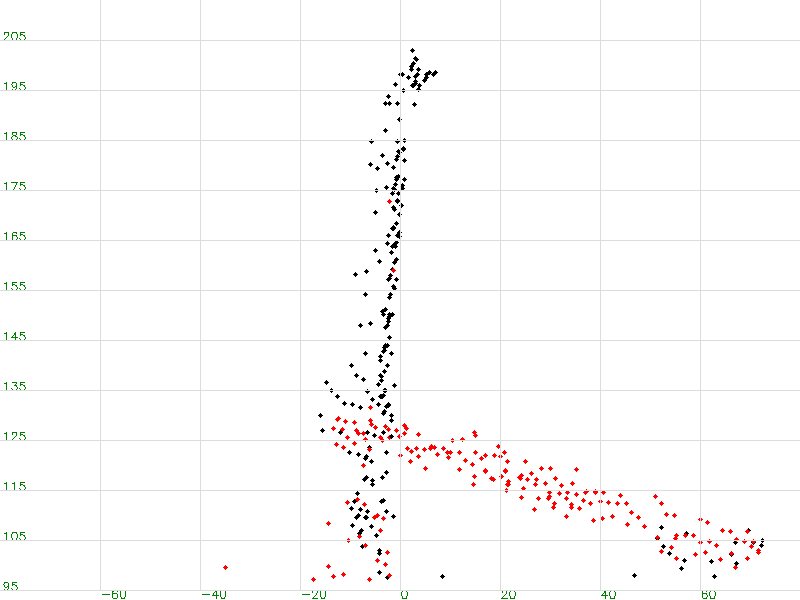

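View pics/scene_6.png

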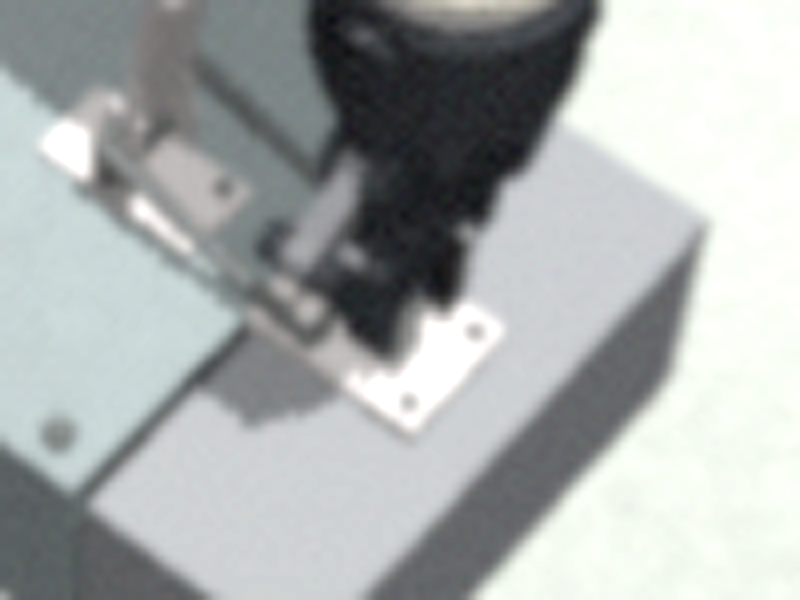

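Emit:
{"name": "jog_arm", "arguments": {"deltas": [[0,0,0.0005,0,0,0],[-0.0005,0,0.001,0,0,0],[-0.001,0,0.0015,0,0,0],[-0.0015,0,0.002,0,0,0],[-0.002,0,0.002,0,0,0],[-0.002,0,0.002,0,0,0],[-0.002,0,0.002,0,0,0],[-0.002,0,0.002,0,0,0],[-0.002,0,0.002,0,0,0],[-0.002,0,0.002,0,0,0]]}}

```text
clock: 12.2
eef_pos: [652.9, 83.0, 107.1]
eef_rot: [-3.107, -0.463, -0.006]
contact_force: [5.6, 2.1, 3.1]
opening: 17.1
```

```bash
python3 - <<'E'
from ov import *
f=look("7",50); pickle.dump(dict(f),open("f7.pkl","wb"))
P=measure(f)
E
```

```text
12.2 [652.87  83.02 107.06] [-3.107 -0.463 -0.006] F [5.58 2.12 3.09] op 17.1 tq [ 0.56 -0.73  0.03]
h 86.25 -0.23
Fh 5.95 0.4 3.09
57 theta 1.643 xhinge -10.4
109 r -0.344 z at x=0,60: 125.2 103.7
```

Emit:
{"name": "jog_arm", "arguments": {"deltas": [[-0.0007,0,0,0,0,0],[-0.0014,0,0,0,0,0],[-0.0021,0,0,0,0,0],[-0.0028,0,0,0,0,0],[-0.0035,0,0,0,0,0],[-0.0042,0,0,0,0,0],[-0.005,0,0,0,0,0],[-0.0055,0,0,0,0,0],[-0.0055,0,0,0,0,0],[-0.0055,0,0,0,0,0]]}}

```text
clock: 13.5
eef_pos: [647.4, 81.4, 106.6]
eef_rot: [-3.107, -0.463, -0.006]
contact_force: [4.5, 3.0, 0.3]
opening: 17.4
```

```bash
python3 - <<'E'
from ov import *
f=look("8",50); pickle.dump(dict(f),open("f8.pkl","wb"))
P=measure(f);sideplot(P,"side8")
E
```

```text
13.5 [647.42  81.38 106.63] [-3.107 -0.463 -0.006] F [4.5  3.01 0.3 ] op 17.4 tq [ 0.57 -0.9  -0.02]
h 80.56 -0.21
Fh 5.19 1.57 0.3
112 theta 1.3 xhinge -10.5
97 r -0.337 z at x=0,60: 122.3 101.2
```

View pics/scene_8.png

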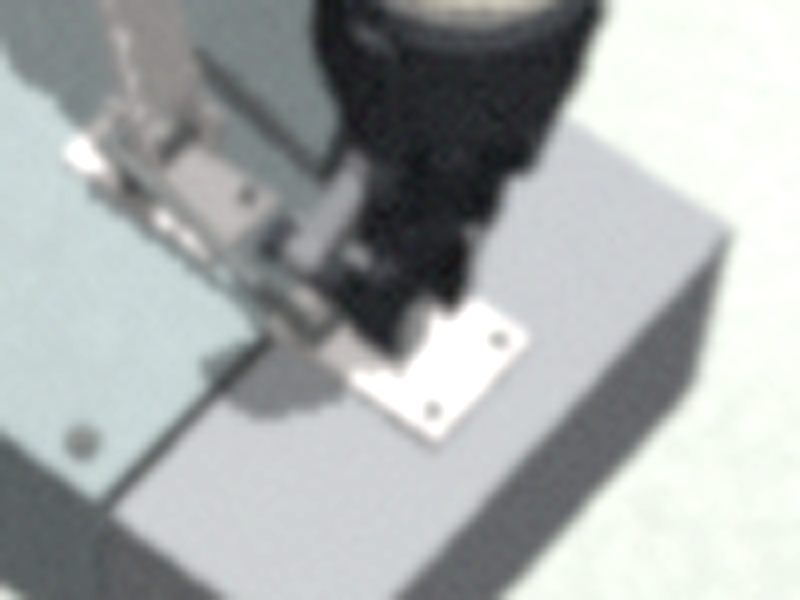

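View pics/side8.png

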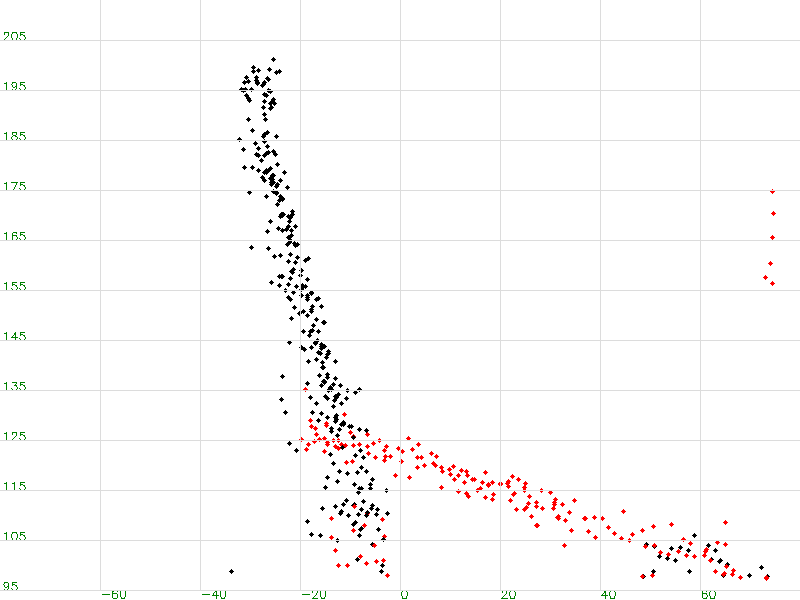

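Emit:
{"name": "jog_arm", "arguments": {"deltas": [[-0.0005,0,0,0,0,0],[-0.001,0,0,0,0,0],[-0.0015,0,0,0,0,0],[-0.002,0,-0.0002,0,0,0],[-0.0025,0,-0.0003,0,0,0],[-0.003,0,-0.0004,0,0,0],[-0.0035,0,-0.0005,0,0,0],[-0.0035,0,-0.0005,0,0,0],[-0.0035,0,-0.0005,0,0,0],[-0.0035,0,-0.0005,0,0,0]]}}

```text
clock: 14.8
eef_pos: [644.7, 80.6, 107.0]
eef_rot: [-3.106, -0.463, -0.008]
contact_force: [6.7, 2.8, -2.7]
opening: 17.3
```

```bash
python3 - <<'E'
from ov import *
f=look("9",50); pickle.dump(dict(f),open("f9.pkl","wb"))
P=measure(f);sideplot(P,"side9")
E
```

```text
14.8 [644.74  80.61 106.97] [-3.106 -0.463 -0.008] F [ 6.65  2.82 -2.67] op 17.3 tq [ 0.8  -1.63  0.01]
h 77.77 -0.17
Fh 7.18 0.75 -2.67
132 theta 1.132 xhinge -10.2
89 r -0.267 z at x=0,60: 118.4 102.0
```

View pics/scene_9.png

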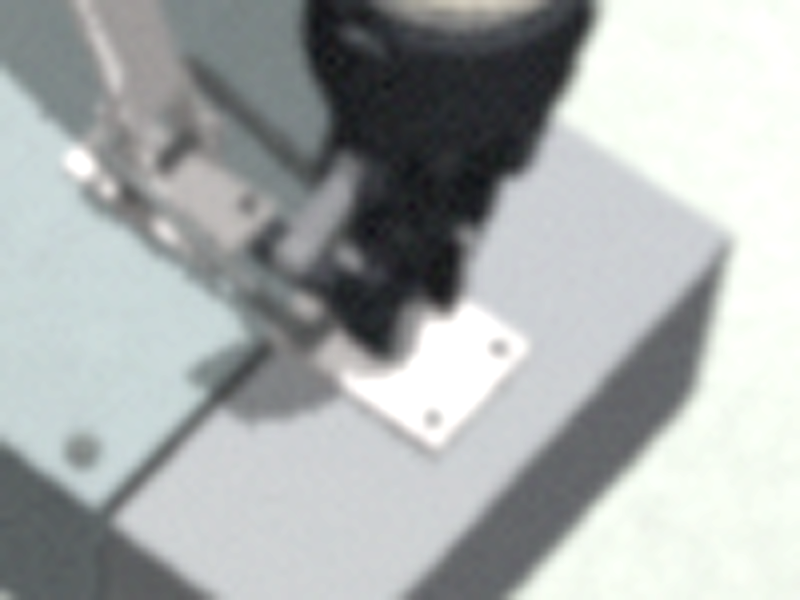

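Emit:
{"name": "jog_arm", "arguments": {"deltas": [[-0.0003,0,0,0,0,0],[-0.0006,0,0,0,0,0],[-0.0009,0,0,0,0,0],[-0.0012,0,0,0,0,0],[-0.0012,0,0,0,0,0],[-0.0012,0,0,0,0,0],[-0.0012,0,0,0,0,0],[-0.0012,0,0,0,0,0],[-0.0012,0,0,0,0,0],[-0.0012,0,0,0,0,0]]}}

```text
clock: 16.1
eef_pos: [644.2, 80.5, 107.2]
eef_rot: [-3.106, -0.463, -0.01]
contact_force: [8.6, 4.1, -3.1]
opening: 17.3
```

```bash
python3 - <<'E'
from ov import *
f=look("10",50)
P=measure(f)
E
```

```text
16.1 [644.17  80.48 107.19] [-3.106 -0.463 -0.01 ] F [ 8.65  4.13 -3.14] op 17.3 tq [ 0.82 -1.86 -0.06]
h 77.18 -0.13
Fh 9.47 1.43 -3.14
133 theta 1.108 xhinge -11.0
94 r -0.276 z at x=0,60: 119.3 102.2
```

Emit:
{"name": "jog_arm", "arguments": {"deltas": [[0,0,0,0,0,0],[0,0,0,0,0,0],[0,0,0,0,0,0],[0,0,0,0,0,0],[0,0,0,0,0,0],[0,0,0,0,0,0],[0,0,0,0,0,0],[0,0,0,0,0,0],[0,0,0,0,0,0],[0,0,0,0,0,0]], "hand": 0.6}}

```text
clock: 17.4
eef_pos: [641.4, 79.7, 106.9]
eef_rot: [3.107, 0.463, -0.0]
contact_force: [0.2, -0.2, -0.2]
opening: 51.6
```

```bash
python3 - <<'E'
from ov import *
f=look("11",50)
P=measure(f);sideplot(P,"side11")
E
```

```text
17.4 [641.44  79.65 106.85] [ 3.107  0.463 -0.   ] F [ 0.23 -0.15 -0.17] op 51.6 tq [-0.01  0.02 -0.05]
h 74.34 -0.12
Fh 0.17 -0.21 -0.17
134 theta 1.105 xhinge -11.1
68 r -0.26 z at x=0,60: 119.2 103.2
```

View pics/scene_11.png

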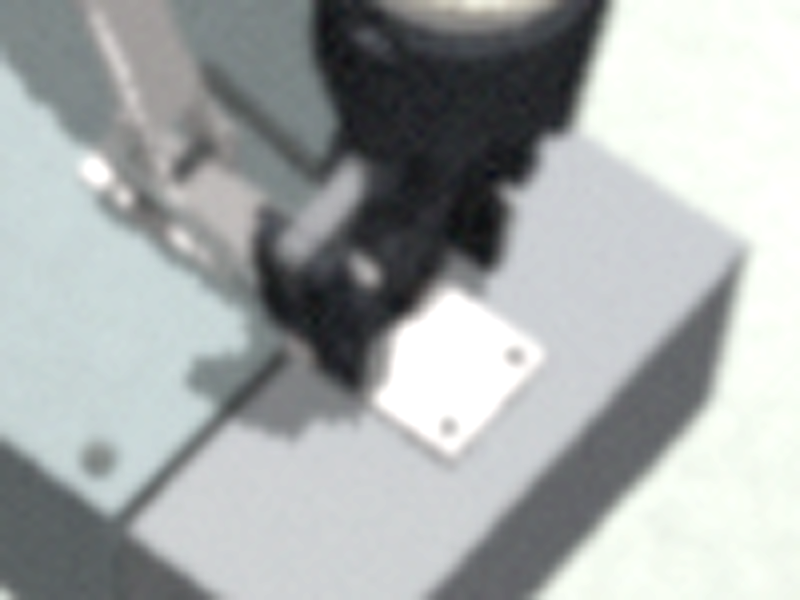

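Emit:
{"name": "jog_arm", "arguments": {"deltas": [[0,0,-0.02,0,0,0],[0,0,-0.06,0,0,0],[0,0,-0.1,0,0,0],[0,0,-0.13,0,0,0],[-0.03,0,-0.13,0,0,0],[-0.06,0,-0.13,0,0,0],[-0.086,0,-0.13,0,0,0],[-0.086,0,-0.13,0,0,0],[-0.086,0,-0.13,0,0,0],[-0.086,0,-0.13,0,0,0]]}}

```text
clock: 18.7
eef_pos: [560.1, 55.0, 237.2]
eef_rot: [-3.107, -0.463, -0.001]
contact_force: [0.5, 0.8, -0.0]
opening: 51.2
```

```bash
python3 - <<'E'
from ov import *
f=look("12",60)
P=measure(f);sideplot(P,"side12")
E
```

```text
18.7 [560.07  54.98 237.17] [-3.107e+00 -4.630e-01 -1.000e-03] F [ 0.54  0.83 -0.05] op 51.2 tq [ 0.   -0.08 -0.  ]
h -10.7 0.0
Fh 0.76 0.64 -0.05
128 theta 1.108 xhinge -11.1
120 r -0.235 z at x=0,60: 118.7 104.3
```

View pics/scene_12.png

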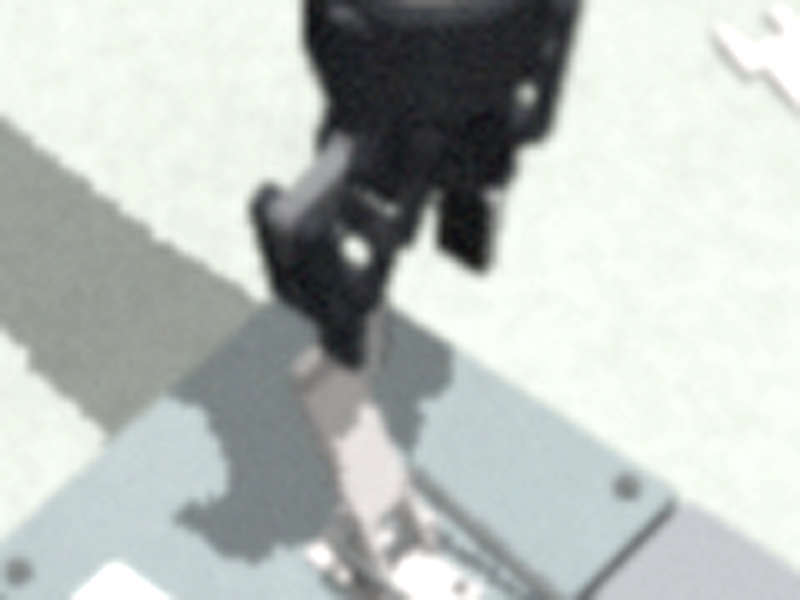

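View pics/side12.png

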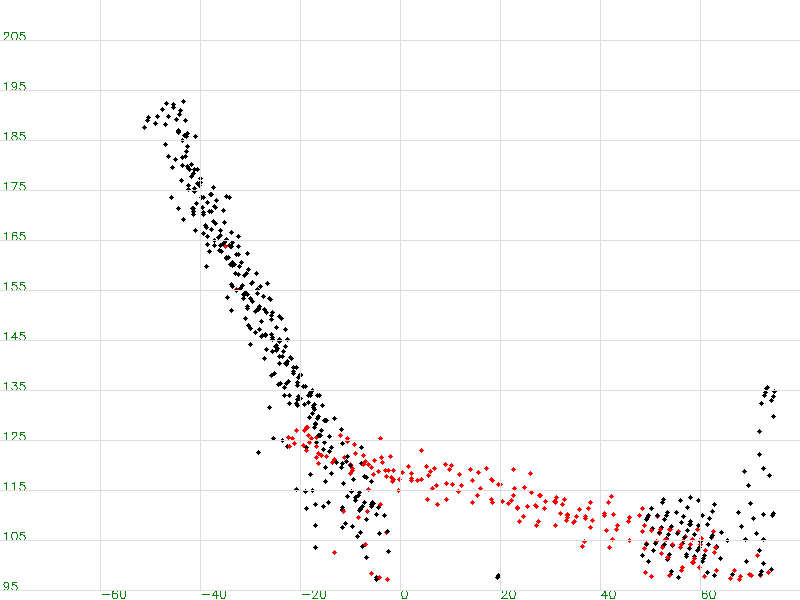

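Emit:
{"name": "jog_arm", "arguments": {"deltas": [[0,0,0,0,0,0],[0,0,0,0,0,0],[0,0,0.01,0,0,0],[0,0,0.02,0,0,0],[0,0,0.03,0,0,0],[-0.003,0,0.04,0,0,0],[-0.005,0,0.05,0,0,0],[-0.007,0,0.06,0,0,0],[-0.009,0,0.07,0,0,0],[-0.009,0,0.07,0,0,0]], "hand": 0}}

```text
clock: 20.0
eef_pos: [549.9, 51.8, 166.0]
eef_rot: [-3.107, -0.463, 0.003]
contact_force: [0.2, 0.3, 1.0]
opening: -0.1
```

```bash
python3 - <<'E'
from ov import *
f=look("13",50)
P=measure(f);sideplot(P,"side13")
for th in (1.1,1.0,.9,.8,.7,.6,.5,.4,.3,.25,.2,.1,0): print(th,(-10.3-64*np.cos(th)+4*np.sin(th)+11).round(1),(108+64*np.sin(th)+4*np.cos(th)).round(1))
E
```

```text
20.0 [549.88  51.79 165.95] [-3.107e+00 -4.630e-01  3.000e-03] F [0.24 0.34 1.  ] op -0.1 tq [ 0.01 -0.05 -0.04]
h -21.37 -0.08
Fh 0.33 0.25 1.0
77 theta 1.864 xhinge -43.2
125 r -0.246 z at x=0,60: 119.4 104.3
1.1 -24.8 166.9
1.0 -30.5 164.0
0.9 -35.9 160.6
0.8 -41.0 156.7
0.7 -45.7 152.3
0.6 -49.9 147.4
0.5 -53.5 142.2
0.4 -56.7 136.6
0.3 -59.3 130.7
0.25 -60.3 127.7
0.2 -61.2 124.6
0.1 -62.6 118.4
0 -63.3 112.0
```

View pics/scene_13.png

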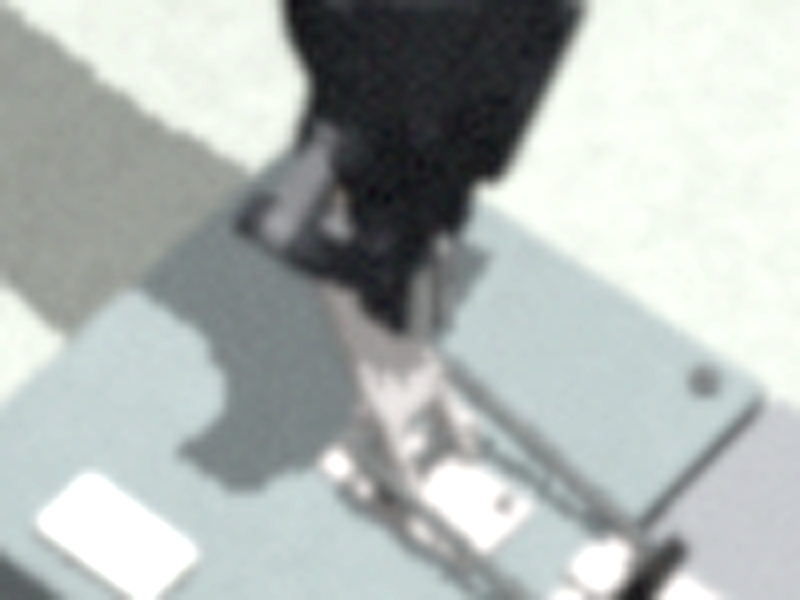

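Emit:
{"name": "jog_arm", "arguments": {"deltas": [[-0.0015,0,0,0,0,0],[-0.0034,0,0,0,0,0],[-0.0063,0,0.001,0,0,0],[-0.0091,0,0.002,0,0,0],[-0.0118,0,0.0037,0,0,0],[-0.0145,0,0.0054,0,0,0],[-0.0171,0,0.0073,0,0,0],[-0.0196,0,0.0093,0,0,0],[-0.022,0,0.0115,0,0,0],[-0.022,0,0.0115,0,0,0]]}}

```text
clock: 21.3
eef_pos: [529.7, 45.5, 155.7]
eef_rot: [3.107, 0.463, 0.001]
contact_force: [0.8, 0.4, 3.7]
opening: -0.0
```

```bash
python3 - <<'E'
from ov import *
f=look("14",50)
P=measure(f)
E
```

```text
21.3 [529.67  45.5  155.67] [3.107e+00 4.630e-01 1.000e-03] F [0.81 0.43 3.7 ] op -0.0 tq [ 0.07 -0.15  0.01]
h -42.54 -0.2
Fh 0.9 0.18 3.7
86 theta 1.692 xhinge -48.4
117 r -0.207 z at x=0,60: 116.3 103.8
```

View pics/scene_14.png

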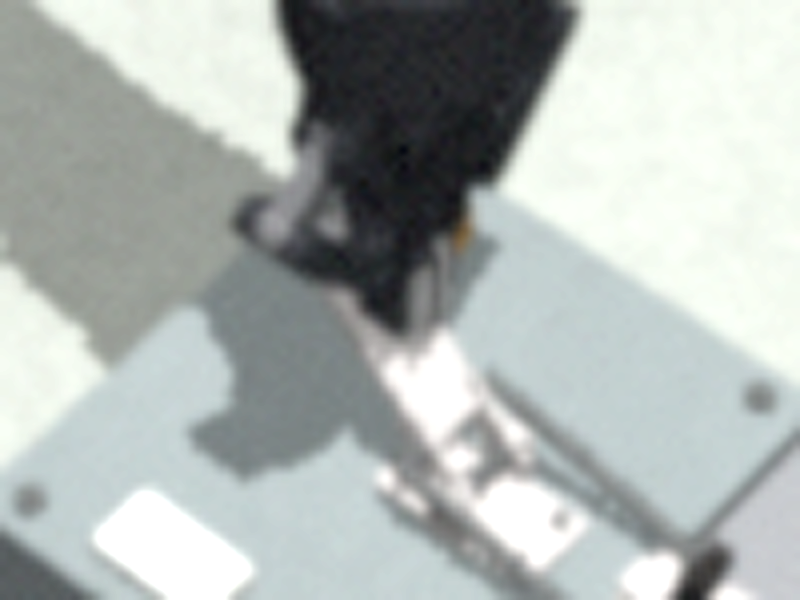

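Emit:
{"name": "jog_arm", "arguments": {"deltas": [[-0.0023,0,0.0022,0,0,0],[-0.0045,0,0.0046,0,0,0],[-0.0065,0,0.0071,0,0,0],[-0.0084,0,0.0096,0,0,0],[-0.0101,0,0.0123,0,0,0],[-0.0118,0,0.015,0,0,0],[-0.0133,0,0.0179,0,0,0],[-0.0147,0,0.0208,0,0,0],[-0.0159,0,0.0238,0,0,0],[-0.0159,0,0.0238,0,0,0]]}}

```text
clock: 22.6
eef_pos: [513.7, 40.7, 130.9]
eef_rot: [-3.107, -0.463, 0.002]
contact_force: [-0.2, 0.9, -0.1]
opening: 0.1
```

```bash
python3 - <<'E'
from ov import *
f=look("15",50)
P=measure(f);sideplot(P,"side15")
E
```

```text
22.6 [513.66  40.69 130.91] [-3.107e+00 -4.630e-01  2.000e-03] F [-0.24  0.92 -0.1 ] op 0.1 tq [ 0.03 -0.02  0.02]
h -59.26 -0.14
Fh 0.04 0.95 -0.1
76 theta 1.551 xhinge -51.2
100 r -0.082 z at x=0,60: 109.5 104.5
```

View pics/scene_15.png

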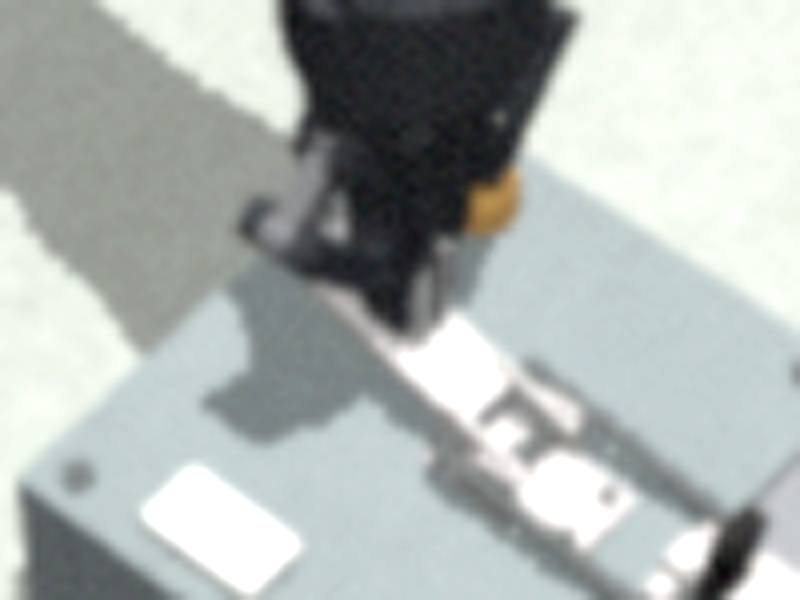

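Emit:
{"name": "jog_arm", "arguments": {"deltas": [[-0.001,0,0.003,0,0,0],[-0.002,0,0.006,0,0,0],[-0.003,0,0.009,0,0,0],[-0.0035,0,0.012,0,0,0],[-0.004,0,0.014,0,0,0],[-0.004,0,0.016,0,0,0],[-0.004,0,0.0175,0,0,0],[-0.004,0,0.0185,0,0,0],[-0.004,0,0.0195,0,0,0],[-0.004,0,0.0195,0,0,0]]}}

```text
clock: 23.9
eef_pos: [510.6, 39.7, 112.1]
eef_rot: [3.107, 0.463, 0.0]
contact_force: [0.7, -0.2, 0.4]
opening: 0.1
```

```bash
python3 - <<'E'
from ov import *
f=look("16",50)
P=measure(f)
E
```

```text
23.9 [510.56  39.71 112.12] [3.107 0.463 0.   ] F [ 0.69 -0.23  0.43] op 0.1 tq [ 0.03 -0.02 -0.02]
h -62.51 -0.17
Fh 0.59 -0.42 0.43
59 theta 1.692 xhinge -60.9
79 r -0.035 z at x=0,60: 107.0 104.9
```

Emit:
{"name": "jog_arm", "arguments": {"deltas": [[0,0,0.0005,0,0,0],[0,0,0.001,0,0,0],[0,0,0.0015,0,0,0],[0,0,0.002,0,0,0],[0,0,0.0025,0,0,0],[0,0,0.0025,0,0,0],[0,0,0.0025,0,0,0],[0,0,0.0025,0,0,0],[0,0,0.0025,0,0,0],[0,0,0.0025,0,0,0]]}}

```text
clock: 25.2
eef_pos: [510.6, 39.7, 111.8]
eef_rot: [3.106, 0.463, 0.001]
contact_force: [-7.9, -1.3, 21.6]
opening: -0.1
```

Emit:
{"name": "jog_arm", "arguments": {"deltas": [[0,0,-0.003,0,0,0],[0,0,-0.03,0,0,0],[0,0,-0.08,0,0,0],[0,0,-0.13,0,0,0],[0,0.05,-0.15,0,0,0],[0,0.1,-0.15,0,0,0],[0,0.16,-0.15,0,0,0],[0,0.2,-0.15,0,0,0],[0,0.25,-0.15,0,0,0],[0,0.25,-0.15,0,0,0]]}}

```text
clock: 26.45
eef_pos: [582.9, -204.7, 258.5]
eef_rot: [3.107, 0.451, -0.002]
contact_force: [0.1, 0.8, 0.1]
opening: 0.1
```

```bash
python3 - <<'E'
from ov import *
s=robot.sense(); print(s["clock"],s["eef_pos"],s["contact_force"])
f=robot.grab_frame("scene"); t=robot.grab_frame("top"); pickle.dump((dict(f),dict(t)),open("f17.pkl","wb"))
h=hc(f); 
overlay(f,0.,-.05,"ov17",(355,210),40)
cv2.imwrite("pics/top17.png",cv2.resize(t["image"][180:330,200:360],(800,750))[:600])
P=measure(f);sideplot(P,"side17")
# lever slope
for ff,c,dz in ((f,CS,1.4),(t,(570.3,58.1),0)):
    h=hc(ff,c); h[...,2]+=dz-1.4
    L=h[(abs(h[...,1])<11)&(h[...,0]<-32)&(h[...,0]>-78)&(h[...,2]>100)]
    k=np.polyfit(L[:,0],L[:,2],1); print("lever slope",k[0],"z at -70",np.polyval(k,-70),len(L))
# cover gap: cover +x edge vs before
f0=pickle.load(open("f0.pkl","rb"))
for n,ff in (("scene",f),("top",t)):
    for lab,g in (("0",f0[n][0]),("now",ff)):
        w=cloud(g); hh=hc(g,CS if n=="scene" else (570.3,58.1)); 
        D=hh[(abs(hh[...,2]-90)<6)&(abs(hh[...,1])<80)&(abs(hh[...,1])>25)&(hh[...,0]>100)&(hh[...,0]<150)]
        print(n,lab,"edge",np.percentile(D[:,0],[95,99]))
E
```

```text
26.45 [ 582.93831512 -204.67466128  258.51339846] [0.14492354 0.78322163 0.10757315]
77 r -0.029 z at x=0,60: 107.0 105.3
lever slope 0.008337869581063312 z at -70 111.70222748207595 132
lever slope 0.006661018227295724 z at -70 111.88059048142186 170
scene 0 edge [129.85883716 130.72091318]
scene now edge [126.86362159 127.77430993]
top 0 edge [128.70027821 129.88890172]
top now edge [125.2988308  126.76776196]
```

View pics/ov17_raw.png

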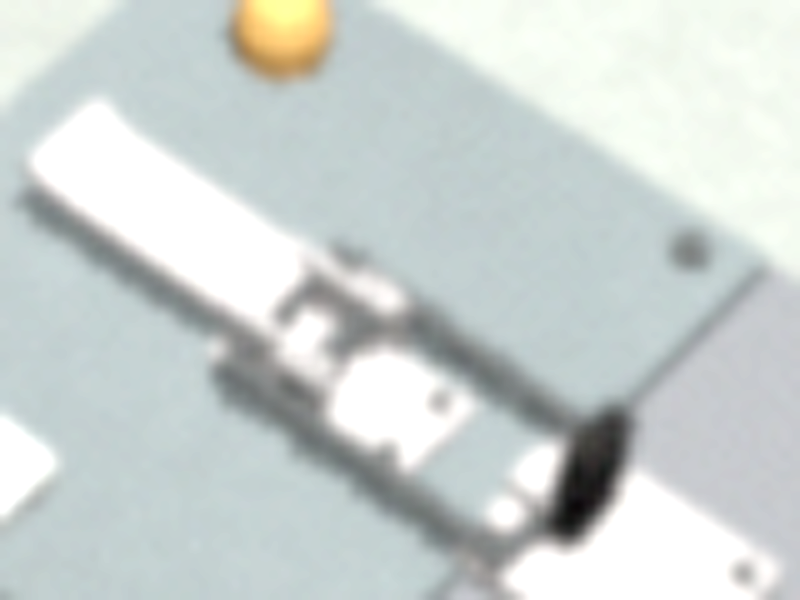

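View pics/side17.png

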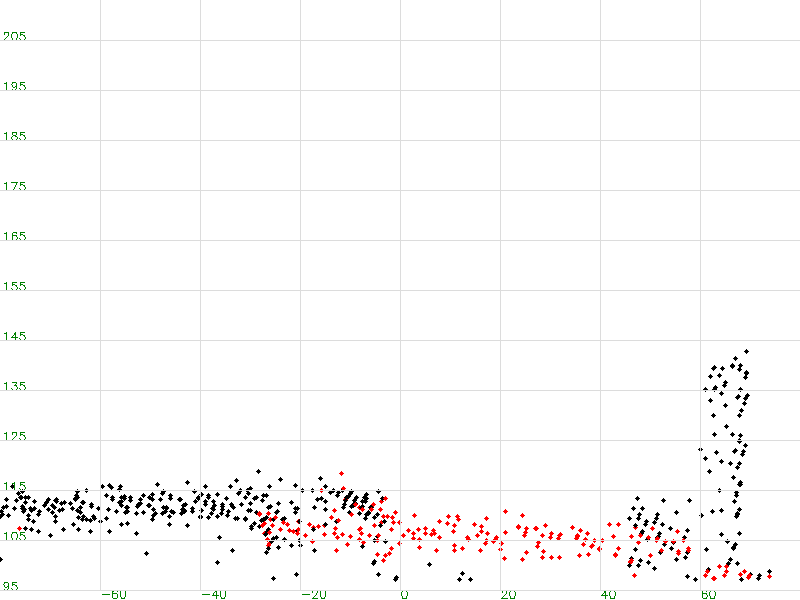

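View pics/top17.png

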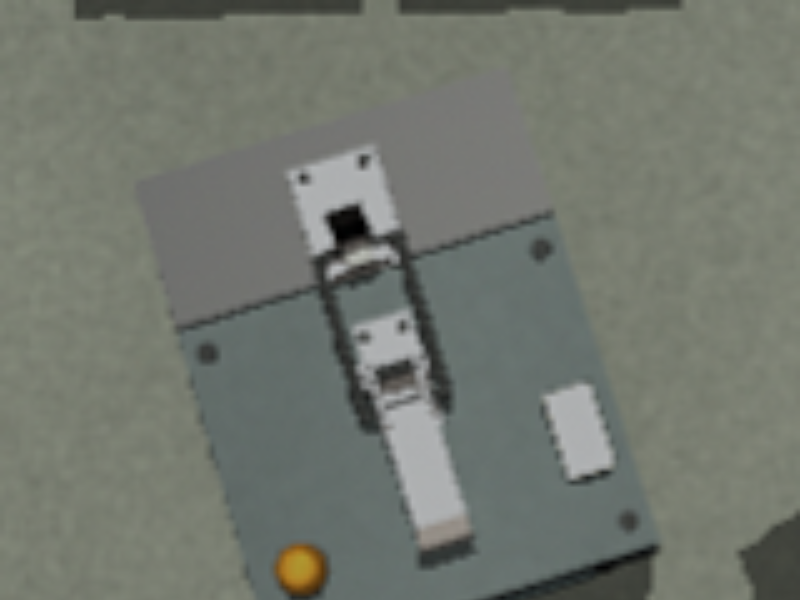

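The pictures show the lever flat along the housing, with a slope of about 0.007 rad. The loop bar is under the hook with the tab upright at (590,470) in the scene crop, and the cover gap has closed to a thin line. The cover edge moved in about 3 to 3.4 mm. The nut and shim look unmoved and the robot is clear, so I'm handing it in.

```bash
python3 - <<'E'
from h import *
print(robot.job_done()); s=robot.sense(); print(s["clock"],s["contact_force"])
E
```

```text
the job is handed in; nothing more can be done
None
the job is handed in; nothing more can be done
```

The latch is closed and holding the cover in. I handed the job in with about 26.5 s on the clock. `job_done` gives no verdict, so the result rests on my own checks.

**What I did:**
- I pinched the thumb tab at 20 N.
- I swung the loop out and down past the hook's lip, then eased the bar back under it. The hooking force stayed under about 11 N.
- I let go and checked that the loop stayed hooked with the lever at about 1.1 rad.
- I pushed the lever down with closed fingers, about 4 N where I read it on the way, until it snapped shut. A last press of about 22 N moved it no further.

**Last checks:**
- **Lever:** it lies flat, with a measured slope of 0.007–0.008 rad and its upper face at the expected height.
- **Loop:** it lies level at about -0.03 rad, against -0.05 expected when shut. The bar is under the lip.
- **Cover:** its far edge moved in by 3.0–3.4 mm from the camera depth data, and the gap has visibly closed. This is the weakest check: about 4 mm is expected, more than 3 mm is required, and the camera scatter is about 0.5 mm.
- **Surroundings:** by eye, the cap nut and shim have not moved. I did not measure the other bystanders, but the arm did not go near them. The robot was touching nothing.

On the first descent the bar seemed to brush the lip's end, at about 4 N, so I moved it 3.5 mm further out before lowering it again. The arm and camera positions also disagreed by 2–3 mm along the housing's x axis. I relied on contact forces and measured joint angles instead.

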